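# Put the chisel and brush away and shut the case

### The arm

A 6-joint arm with a two-finger parallel gripper is mounted at the origin on the work surface. World frame = base frame: x ahead of the robot, y to its left, z up, the work surface at z = 0. Lengths are in mm, angles in degrees, forces in N, time in s.
With the tool pointing down it reaches from about 350 to 850 mm from the base axis. Payload 8.1 kg.
Tool frame: the origin (TCP) lies on the centre line of the jaws, within the pads' length; the fingertips stand 19 mm ahead of it and the grasp point (between the pads) is the TCP (r.tip_reach is the z of the fingertips in the tool frame, in mm); z points along the fingers, y is the line along which they close (so a half turn about z gives the same grasp; the last joint's range is limited). The gripper opens to 85 mm and grips with 20 to 120 N. Pads are 22 mm wide; open, the fingers measure 114 mm over their backs; the gripper's body (76 mm by 85 mm) begins 54 mm behind the grasp point. The pads swing forward as they close: fully open they stand 13 mm farther back than shut.
Start: joints at [-68.434, 7.471, 85.268, -0, 87.261, -4.893], TCP at [267.356, -537.146, 250.292] pointing down, gripper open.
Joint ranges: [-169.43, 169.43], [-51.17, 129.36], [1.28, 143.12], [-76.62, 256.62], [0, 156.53], [-152.29, 152.29]. Speed limits (degrees/s): [136.94, 136.94, 159.86, 180, 180, 180].

### API

Orientations are given as [roll, pitch, yaw] about the fixed x, y, z axes, in that order (R = Rz(yaw) Ry(pitch) Rx(roll)).
In Python, from bench import r gives the robot as it stands. The module is installed in compiled form; this text tells all that it offers.
- The arm moves only by the shell command python3 -m handwheel 'ROWS' [FORCE]. ROWS is JSON, a list of rows, each a list of 7 numbers: the shift along the tool's x, y, z in m, then the turn, a rotation vector about the tool's x, y, z in degrees, then the finger opening in m, from 0 to 0.0854. In form: [[tx, ty, tz, ax, ay, az, claw], ...]. A call has 1 to 8 rows; each row shifts and turns the commanded pose from where the row before left it, along the tool's axes as they then stand; what a row does not reach is not made up. A row lasts 1/12 s, in which the tool goes at most 41.7 mm and 7.16 degrees, less where a joint would pass 70% of its speed; a pose out of reach is approached as far as the arm can. A call with a gripper value outside its range is refused whole. The fingers move at their own pace and stop on an object; FORCE is the grip in N (left out, the last holds). Time passes only in rows, so rows that do not move let the fingers close. It gives the time, the measured TCP pose, the force, the opening and the grip force at its end, in the units of the state.
- r.sense(): the state, without advancing time (a new reading comes with each control period).
- r.snapshot(name): name is "side" or "top"; returns (picture, depth): 384x512x3 uint8, blue, green, red; 384x512 float32, mm along the optical axis (not along the pixel's ray), 0 where there is no reading.
- r.calibration(name): a dict with "vfov" (degrees; the focal length in pixels is half the picture's height over the tangent of half this angle, whatever the lens; pixels are square), "cx", "cy" (the principal point, pixels), "rvec" (rotation vector, rad) and "tvec" (3), from world to camera coordinates, as OpenCV has them. Camera axes: x right, y down, z forward; pixel columns grow to the right and rows downward; lengths in mm; the calibration is good to about 2 mm. A picture is of the moment at which its call begins. calibration takes no time and is no camera call.
- r.hand_in(): hands the job in; it is judged then, once.
The state is a dict: "time": time; "joint_pos": joint angles; "qd": joint speeds; "joint_efforts": joint torques, N m; "tool_pos": TCP position; "tcp_rot": TCP orientation; "ft_force": force on the tool from outside, world axes, zero at the start; "wrist_torque": the same for the moment, N m; "finger_gap": finger opening in mm; "grip_force": force on a finger pad.
Only numpy, scipy, OpenCV 4.12 (cv2) and the standard library are available. Lean on these libraries where they do the work, as an engineer would, in place of code of your own. Each camera call takes 0.05 s, during which the arm holds its last target. There are 200 camera calls.

### The job

Put the chisel from the sloping rest and the glue brush from the bench into the open tool case, each lying flat on its flat underside in the compartment shaped for it, handles at the end nearer the robot. Then shut the lid fully without slamming it. Leave everything else where it is.

Things in the scene. Friction and masses are not known exactly. Their poses are not given: they have to be found in the camera images.
- case: Open wooden tool case fixed to the bench, outside 190 (its x) x 270 (its y) x 56 mm high, walls and floor 6 mm. Origin: centre of the underside; z up. The lid is hinged on its +x side; its -y end is nearer the robot. On its floor, ribs 10 mm high frame two lengthwise compartments, with gaps in the ribs at mid-length for the fingers.
- chisel_place (a point): Middle of the chisel's compartment, on the case floor (6 mm up), 42 mm to -x of the case's centre; axes as the case's. The compartment is 214 mm long in y; handle bay 38 mm wide (y < -48 mm), blade bay 26 mm wide (y > 20 mm). The chisel's origin belongs here, its x along +y.
- brush_place (a point): Middle of the brush's compartment, on the case floor (6 mm up), 28 mm to +x of the case's centre; axes as the case's. The compartment is 174 mm long in y; handle bay 34 mm wide (y < -36 mm), head bay 64 mm wide (y > 20 mm). The brush's origin belongs here, its x along +y.
- lid (a joint): Lid of the case, a wooden board 190 x 270 x 8 mm with a stiff hinge that stays where it is left: 0 = shut flat on the rim, grows as it opens, 1.57 = upright; it starts standing open at 1.6 to 1.8 rad, up to 0.25 m high. On its outer face is a brass knob, 22 mm wide and 22 mm high, 25 mm from the free edge at mid-length.
- lid_hinge (a point): Point on the hinge axis at mid-length, 95 mm along the case's x from its centre, 56 mm up. The axis runs along the case's y. The frame turns with the lid: when shut, its axes are those of the case, and the board reaches 190 mm to -x.
- lid_edge (a point): Middle of the lid's free edge, the side across from the hinge.
- rest: Fixed wooden tool rest: a sloping board 240 mm wide, rising along the rest's x at 0.56 rad. Origin: centre of its foot on the bench, z up (level). The board's surface runs from x = -90, z = 30 mm (low end, towards the robot, with a lip 16 mm high) to x = 92, z = 144 mm. Two lanes at y = +50 and -50 mm, ribs 5 mm high between.
- ledge (a point): Middle of the underside of a fixed ledge over the rest, 250 mm above the bench, at the rest's x = 5 mm: 70 mm deep in x (-30 to 40 mm), 268 mm wide in y, top 280 mm up, on a post at either side (rest's y = +-127 mm, 14 mm thick, x = -15 to 35 mm).
- chisel: Bench chisel 200 mm long, 130 g. Origin: centre of its flat underside; x towards the blade, z up out of the tool. Wooden handle 26 mm wide, 24 mm high from x = -100 to 2 mm, brass collar to 12 mm, steel blade 16 mm wide, 6 mm thick to x = 100 mm. Balances near x = 0. It lies in a lane of the rest, handle at the low end, so its x axis rises at 0.56 rad.
- chisel_tip (a point): End of the chisel's blade.
- brush: Flat glue brush 160 mm long, flat underside, lying on the bench. Origin: centre of its underside; x along it towards the head, z up. Wooden handle 22 mm wide, 18 mm high from x = -80 to 18 mm; head 50 mm wide, 14 mm high with a steel band, dark bristle block to x = 80 mm. Balances near x = 10 mm. About 80 g.
- brush_tip (a point): End of the brush's head.
- stick: Bystander: dark wooden stick 200 x 22 x 18 mm in the other lane of the rest; it stays there.
- glue: Bystander: white bottle, 60 mm across, 150 mm high. Origin: centre of the underside, as for all bystanders.
- tape: Bystander: roll of paper tape lying flat, 90 mm across, 24 mm high.
- sander: Bystander: cork sanding block 110 x 60 x 35 mm.
- plane: Bystander: small steel hand plane 160 x 45 mm, 60 mm high.
- tin: Bystander: metal can 74 mm across, 90 mm high.
- bridge: Bystander: dark wooden bridge blank 190 x 32 x 12 mm.
- offcut: Bystander: light wooden offcut 100 x 45 x 30 mm.
Things that resemble listed ones, but are neither listed nor needed, are in the scene too. Leave any white look-alike of the chisel alone.

How it is judged:
By the outcome, as a careful person would: the job done as asked, in the order asked, and still so for the second after the job is handed in, with the robot touching nothing.
It also fails if it takes over 72 s, if anything falls off the work surface, if the arm or the gripper's body presses on something with over 40 N, if the wrist force passes 120 N, or if a joint passes its speed limit or range.

## Working session

There is one attempt and no reset: what is moved stays moved. The work goes in short steps, Python scripts to look and compute and a shell command to move; the robot and the scene stay as the last step left them, time stands still between calls to the robot, and variables do not carry over. Pictures are saved under pics/ and viewed, at most 10 in all, crops included, and the job is handed in when it is done.

```bash
mkdir -p pics; cat > h.py <<'E'
import numpy as np,cv2
from bench import r
from scipy.spatial.transform import Rotation as Ro
def cal(n):
    c=r.calibration(n); f=192/np.tan(np.radians(c['vfov'])/2)
    return f,c['cx'],c['cy'],cv2.Rodrigues(np.array(c['rvec'],float))[0],np.array(c['tvec'],float).ravel(),c
def cloud(n,d):
    f,cx,cy,R,t,_=cal(n); v,u=np.mgrid[:384,:512]
    P=np.stack([(u-cx)/f*d,(v-cy)/f*d,d],-1)
    return (P-t)@R   # R^T (P-t)
def plane(n,uv,z):
    f,cx,cy,R,t,_=cal(n); uv=np.atleast_2d(uv).astype(float)
    D=np.c_[(uv[:,0]-cx)/f,(uv[:,1]-cy)/f,np.ones(len(uv))]@R; C=-R.T@t
    return C+D*((z-C[2])/D[:,2])[:,None]
def proj(n,X):
    f,cx,cy,R,t,_=cal(n); p=np.atleast_2d(X)@R.T+t
    return np.c_[p[:,0]/p[:,2]*f+cx,p[:,1]/p[:,2]*f+cy]
E
python3 - <<'E'
from h import *
for n in('top','side'):
    im,d=r.snapshot(n); cv2.imwrite(f'pics/{n}0.png',cv2.resize(im,None,fx=1.5,fy=1.5)); np.savez(f'{n}0.npz',im=im,d=d); print(cal(n))
print(r.sense(),r.tip_reach)
E
```

```text
(np.float64(489.2717615207519), 261.4277300123374, 187.6700909207607, array([[ 0.00728567, -0.99997178, -0.00183116],
       [-0.98806623, -0.00691715, -0.15387425],
       [ 0.15385724,  0.00293039, -0.98808874]]), array([ -67.61351641,  506.5302908 , 1517.24583613]), {'vfov': 42.85206581496627, 'cx': 261.4277300123374, 'cy': 187.6700909207607, 'rvec': array([ 2.14757025, -2.13228251,  0.16305651]), 'tvec': array([ -67.61351641,  506.5302908 , 1517.24583613])})
(np.float64(485.03179584187313), 252.56059017803886, 199.87118260875985, array([[ 0.71186429, -0.702198  ,  0.0129308 ],
       [-0.50741506, -0.52695515, -0.68179779],
       [ 0.48557099,  0.47878622, -0.73142639]]), array([-410.67176882,  333.96795097, 1496.75784195]), {'vfov': 43.192305457550724, 'cx': 252.56059017803886, 'cy': 199.87118260875985, 'rvec': array([ 2.24648899, -0.91486785,  0.37703236]), 'tvec': array([-410.67176882,  333.96795097, 1496.75784195])})
{'time': 0.1, 'joint_pos': array([-6.84323904e+01,  7.51227719e+00,  8.53227778e+01, -1.94701058e-03,
        8.72590315e+01, -4.89312041e+00]), 'qd': array([-0.03952526, -0.10402292, -0.11806126, -0.06103122,  0.06433336,
       -0.08951322]), 'joint_efforts': array([ 1.76988928e-03, -5.70952713e+01, -5.01941943e+01, -5.75694253e-05,
        8.11456761e-03, -7.90815102e-05]), 'tool_pos': array([ 267.19450041, -536.72217321,  249.33619075]), 'tcp_rot': array([-1.79906091e+02, -6.08777694e-03,  2.64608198e+01]), 'ft_force': array([-0.86833379,  0.6985254 ,  0.76578864]), 'wrist_torque': array([0.01955513, 0.01873628, 0.01873843]), 'grip_force': 0.0, 'finger_gap': 85.46039289042434} 19.0
```

View pics/top0.png

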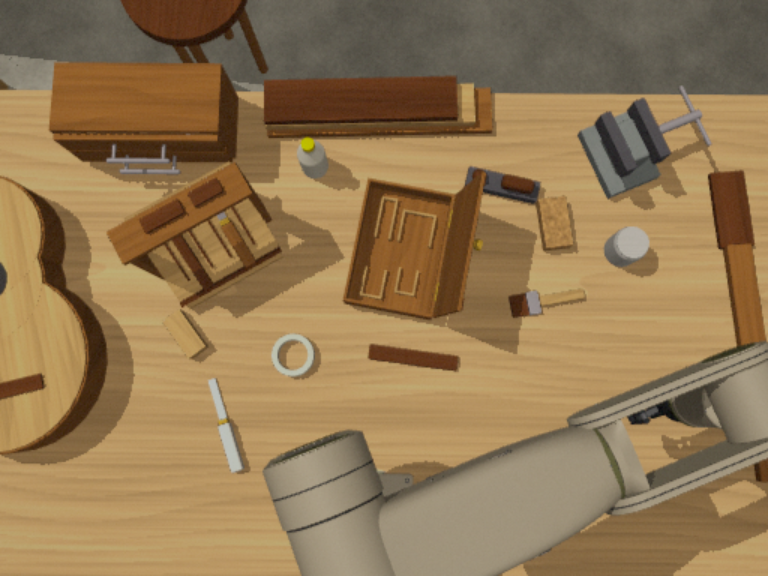

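View pics/side0.png

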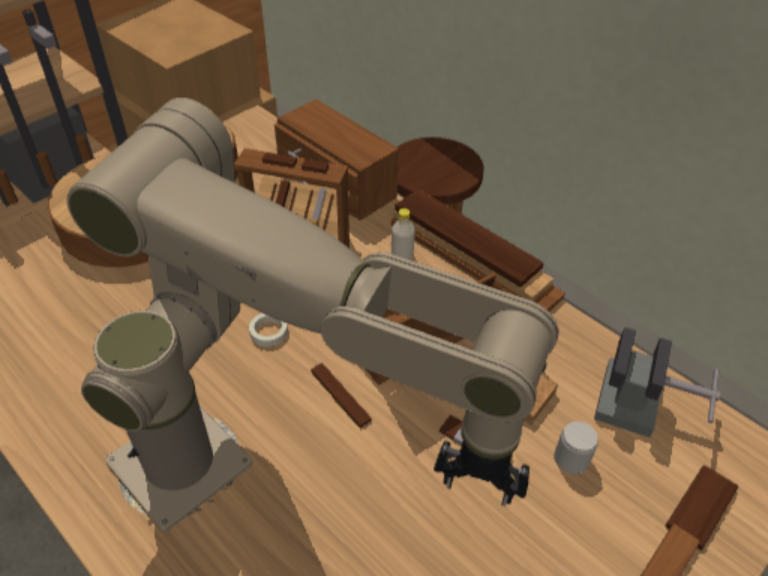

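```bash
python3 - <<'E'
from h import *
Z=np.load('top0.npz'); im,d=Z['im'],Z['d']; P=cloud('top',d)
def box(u0,v0,u1,v1):
    m=np.zeros((384,512),bool); m[int(v0/1.5):int(v1/1.5),int(u0/1.5):int(u1/1.5)]=1; return m
b=box(400,380,500,420)&(d>0); print('bench z',np.median(P[b][:,2]),P[b][:,2].std())
c=box(335,170,490,330)&(d>0)
h=np.histogram(P[c][:,2],bins=np.arange(-10,270,8)); print(dict(zip(h[1].astype(int),h[0])))
rim=P[c&(abs(P[...,2]-54)<7)]
R=cv2.minAreaRect(rim[:,:2].astype(np.float32)); print('rim',len(rim),R,cv2.boxPoints(R))
lid=P[c&(P[...,2]>75)]; 
if len(lid):
    q=lid-lid.mean(0); print('lid',lid.mean(0),np.linalg.svd(q,full_matrices=False)[2][2],lid[:,2].max())
# brush
m=box(500,275,595,325)&(P[...,2]>5)&(P[...,2]<30); p=P[m]
R=cv2.minAreaRect(p[:,:2].astype(np.float32)); print('brush',len(p),R,cv2.boxPoints(R),np.percentile(p[:,2],[5,50,95]))
# rest
c=box(105,160,290,310)&(d>0)
l=P[c&(abs(P[...,2]-280)<8)]; R=cv2.minAreaRect(l[:,:2].astype(np.float32)); print('ledge',len(l),R,cv2.boxPoints(R))
s=P[c&(P[...,2]>30)&(P[...,2]<170)]
q=s-np.median(s,0); n=np.linalg.svd(q,full_matrices=False)[2][2]; print('slope n',n)
# crops
cr=im[105:220,60:200]; cv2.imwrite('pics/rest.png',cv2.resize(cr,None,fx=5,fy=5,interpolation=2)[:575])
cr=im[110:220,220:400]; cv2.imwrite('pics/case.png',cv2.resize(cr,None,fx=4.4,fy=4.4,interpolation=2))
E
```

```text
bench z -0.7562880471659776 3.599392707433196
{np.int64(-10): np.int64(1498), np.int64(-2): np.int64(4569), np.int64(6): np.int64(1946), np.int64(14): np.int64(328), np.int64(22): np.int64(136), np.int64(30): np.int64(92), np.int64(38): np.int64(87), np.int64(46): np.int64(266), np.int64(54): np.int64(388), np.int64(62): np.int64(63), np.int64(70): np.int64(53), np.int64(78): np.int64(54), np.int64(86): np.int64(49), np.int64(94): np.int64(52), np.int64(102): np.int64(46), np.int64(110): np.int64(65), np.int64(118): np.int64(58), np.int64(126): np.int64(53), np.int64(134): np.int64(66), np.int64(142): np.int64(56), np.int64(150): np.int64(57), np.int64(158): np.int64(58), np.int64(166): np.int64(60), np.int64(174): np.int64(63), np.int64(182): np.int64(57), np.int64(190): np.int64(73), np.int64(198): np.int64(62), np.int64(206): np.int64(74), np.int64(214): np.int64(90), np.int64(222): np.int64(89), np.int64(230): np.int64(108), np.int64(238): np.int64(235), np.int64(246): np.int64(14), np.int64(254): np.int64(0)}
rim 619 ((608.3900146484375, -106.30543518066406), (237.50460815429688, 336.31903076171875), 79.03960418701172) [[ 420.71948  -190.91931 ]
 [ 750.9037   -254.8638  ]
 [ 796.06055   -21.691559]
 [ 465.87634    42.25293 ]]
lid [ 555.2326346  -195.41987197  177.32949735] [0.17928639 0.95922772 0.21849157] 248.7738340835998
brush 566 ((477.61383056640625, -396.63275146484375), (104.70458984375, 201.6244659423828), 0.2582959532737732) [[ 424.8076  -296.05756]
 [ 425.71652 -497.68   ]
 [ 530.42004 -497.20795]
 [ 529.5111  -295.5855 ]] [ 5.34573132 12.66537171 21.17288042]
ledge 516 ((601.694091796875, 320.0848693847656), (63.868309020996094, 247.61178588867188), 30.407194137573242) [[511.48907 410.69806]
 [636.81586 197.14525]
 [691.8991  229.47168]
 [566.5723  443.02448]]
slope n [ 0.22038957  0.12466683 -0.96741233]
```

View pics/rest.png

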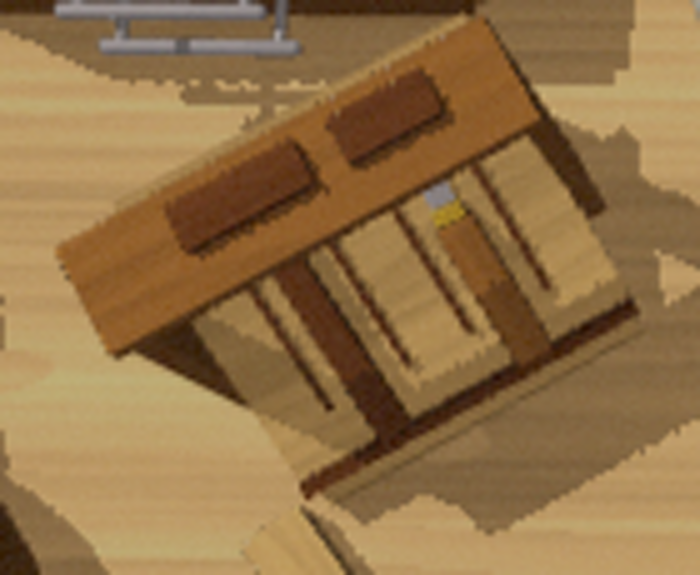

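View pics/case.png

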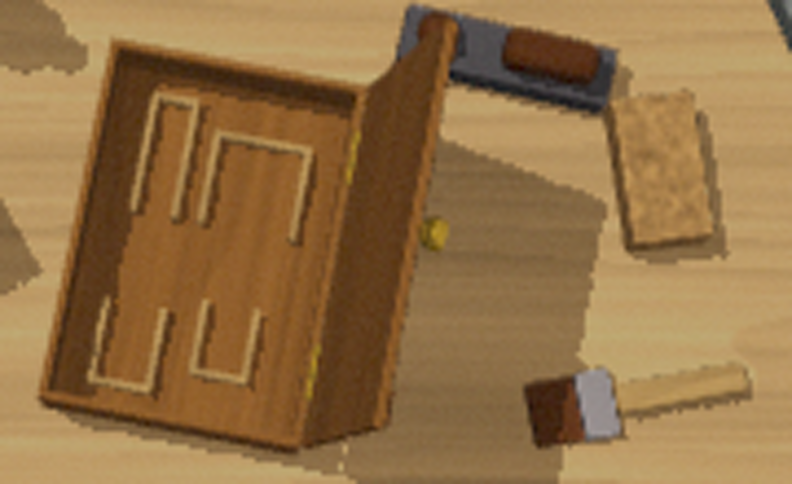

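```bash
cat >> h.py <<'E'
def rayplane(n,uv,p0,nn):
    f,cx,cy,R,t,_=cal(n); uv=np.atleast_2d(uv).astype(float)
    D=np.c_[(uv[:,0]-cx)/f,(uv[:,1]-cy)/f,np.ones(len(uv))]@R; C=-R.T@t
    return C+D*(((p0-C)@nn)/(D@nn))[:,None]
E
python3 - <<'E'
from h import *
np.set_printoptions(precision=1,suppress=True)
cs=lambda a:np.array(a)/4.4+[220,110]-.4
rs=lambda a:np.array(a)/5+[60,105]-.4
f,cx,cy,R,t,_=cal('top'); print('cam',-R.T@t)
Q=plane('top',cs([(113,40),(40,402),(300,444),(363,90)]),56); print('rim TL BL BR TR',Q[:,:2],np.linalg.norm(Q[0]-Q[1]),np.linalg.norm(Q[1]-Q[2]),np.degrees(np.arctan2(*(Q[0]-Q[1])[[1,0]])),np.degrees(np.arctan2(*(Q[2]-Q[1])[[1,0]])))
B=plane('top',cs([(90,385),(152,392),(155,92),(198,100),(193,375),(248,384),(217,135),(312,150)]),16); print('ribs',B[:,:2])
print('ch mid',(B[:2].mean(0)+B[2:4].mean(0))/2,'br mid',(B[4:6].mean(0)+B[6:].mean(0))/2)
for a,b in((0,2),(4,6)):
  v=B[b:b+2].mean(0)-B[a:a+2].mean(0); print('len',np.linalg.norm(v),'ydir',np.degrees(np.arctan2(v[1],v[0])))
H=plane('top',cs([(748,365),(750,393)]),18); E=plane('top',cs([(527,380),(541,446),(612,437),(598,368)]),14)
v=E[:2].mean(0)-H.mean(0); print('brush',H[:,:2],E[:,:2],np.linalg.norm(v),np.degrees(np.arctan2(v[1],v[0])),'mid',(E[:2].mean(0)+H.mean(0))/2)
L=plane('top',rs([(57,247),(120,355),(545,113),(475,12)]),280); print('ledge',L[:,:2])
vx=(L[0]-L[1]+L[3]-L[2]); vy=(L[0]-L[3]+L[1]-L[2]); print(np.linalg.norm(vx)/2,np.linalg.norm(vy)/2,np.degrees(np.arctan2(vx[1],vx[0])),np.degrees(np.arctan2(vy[1],vy[0]))-90)
yaw=np.arctan2(-vy[0],vy[1]); ex=np.array([np.cos(yaw),np.sin(yaw),0]); ey=np.array([-ex[1],ex[0],0]); ez=np.array([0,0,1.])
O=L.mean(0)*[1,1,0]-5*ex; print('rest O',O,np.degrees(yaw))
s=.56; ax=ex*np.cos(s)+ez*np.sin(s); nn=-ex*np.sin(s)+ez*np.cos(s)
p0=O-90*ex+30*ez
for nm,px,off in(('lower',(530,355),24),('collar',(450,216),24),('collarbot',(441,228),24),('handle',(490,280),24),('sticklow',(393,425),18)):
  X=rayplane('top',rs(px),p0+off*nn,nn)[0]; D=X-p0; print(nm,X,'along',D@ax,'lat',D@ey)
  print(proj('top',X))
E
```

```text
cam [ 267.5  -68.6 1577. ]
rim TL BL BR TR [[ 728.6  -10.5]
 [ 461.5   38.2]
 [ 432.8 -146.9]
 [ 692.1 -193. ]] 271.48327908091204 187.31409305353893 -10.331424977543339 -98.82574887198868
ribs [[ 479.4    4.7]
 [ 474.6  -40.8]
 [ 700.7  -40.8]
 [ 694.8  -73. ]
 [ 487.3  -70.7]
 [ 480.9 -110.9]
 [ 668.   -87.3]
 [ 657.  -158.1]]
ch mid [587.4 -37.5  16. ] br mid [ 573.3 -106.8   16. ]
len 224.15572642233485 ydir -9.986871185662341
len 181.20091465971817 ydir -10.144045722274452
brush [[ 497.3 -476.5]
 [ 476.6 -477.3]] [[ 485.6 -315.4]
 [ 437.1 -324.7]
 [ 444.1 -376.6]
 [ 494.9 -367.6]] 158.97694753399412 99.26446233356243 mid [ 474.2 -398.5   16. ]
ledge [[558.4 452.7]
 [499.1 414.8]
 [635.2 190.5]
 [692.3 231.2]]
70.2581068815703 260.6142658719496 34.0401310693727 31.210770476741843
rest O [592.  319.7   0. ] 31.21077047674185
lower [540.1 238.1  60.4] along 18.96715208649791 lat -42.91127991799683
[[165.6 175.6]]
collar [616.5 279.4 114.8] along 121.36822594526008 lat -47.1953899298721
[[149.6 147.8]]
collarbot [609.4 285.1 112.8] along 117.65937189458131 lat -38.661582574110646
[[147.8 150.2]]
handle [581.9 258.8  89.6] along 73.91623901465398 lat -46.89829236870076
[[157.6 160.6]]
sticklow [495.4 323.3  57. ] along 22.180715568391022 lat 53.09338523762603
[[138.2 189.6]]
```

```bash
cat >> h.py <<'E'
def down(yaw): return Ro.from_euler('xyz',[180,0,yaw],degrees=True)
def rows(p,Rt,claw,vmax=32,wmax=6.5,start=None):
    """suggest rows (rounded to 0.5 mm, 0.1 deg) from the measured pose (or start) to p,Rt"""
    if start is None:
        s=r.sense(); start=(s['tool_pos'],Ro.from_euler('xyz',s['tcp_rot'],degrees=True))
    p0,R0=start; p=np.array(p,float); W=(Rt*R0.inv()).as_rotvec()
    n=int(np.ceil(max(np.linalg.norm(p-p0)/vmax,np.degrees(np.linalg.norm(W))/wmax,1)))
    cp,cR=np.array(p0,float),R0; out=[]
    for i in range(1,n+1):
        ip=p0+(p-p0)*i/n; iR=Ro.from_rotvec(W*i/n)*R0
        tr=np.round(2*cR.inv().apply(ip-cp))/2; w=np.round(np.degrees((cR.inv()*iR).as_rotvec()),1)
        cp=cp+cR.apply(tr); cR=cR*Ro.from_rotvec(np.radians(w))
        out.append('['+','.join('%g'%x for x in [*(tr/1000),*w,claw])+']')
    for k in range(0,n,8): print("  '["+','.join(out[k:k+8])+"]'")
    return cp,cR
E
python3 - <<'E'
from h import *
a=rows([475,-404,80],down(99.3),.06)
a=rows([475,-404,22],down(99.3),.06,15,start=a); print(a[0])
E
```

```text
'[[0.0205,-0.002,0.014,-0,-0,-6.1,0.06],[0.0205,-0,0.014,-0,-0,-6,0.06],[0.0205,0.002,0.0145,-0,-0,-6.1,0.06],[0.02,0.0045,0.014,-0,-0,-6.1,0.06],[0.0195,0.0065,0.014,-0,-0,-6,0.06],[0.019,0.008,0.014,-0,-0,-6.1,0.06],[0.0175,0.0105,0.0145,-0,-0,-6.1,0.06],[0.0165,0.0125,0.014,-0,-0.1,-6.1,0.06]]'
  '[[0.015,0.0135,0.014,-0,0,-6,0.06],[0.014,0.0155,0.014,-0.1,0,-6.1,0.06],[0.0115,0.017,0.014,0,0,-6.1,0.06],[0.0105,0.018,0.0145,0,0,-6,0.06]]'
  '[[-0,-0,0.0145,0,0,-0,0.06],[-0,-0,0.0145,0,0,-0,0.06],[-0,-0,0.0145,0,0,-0,0.06],[-0,-0.0005,0.0145,0,0,-0,0.06]]'
[ 474.76116404 -403.85466409   21.8504061 ]
```

```bash
python3 -m handwheel '[[0.0205,-0.002,0.014,0,0,-6.1,0.06],[0.0205,0,0.014,0,0,-6,0.06],[0.0205,0.002,0.0145,0,0,-6.1,0.06],[0.02,0.0045,0.014,0,0,-6.1,0.06],[0.0195,0.0065,0.014,0,0,-6,0.06],[0.019,0.008,0.014,0,0,-6.1,0.06],[0.0175,0.0105,0.0145,0,0,-6.1,0.06],[0.0165,0.0125,0.014,0,0,-6.1,0.06]]' 40
python3 -m handwheel '[[0.015,0.0135,0.014,0,0,-6,0.06],[0.014,0.0155,0.014,0,0,-6.1,0.06],[0.0115,0.017,0.014,0,0,-6.1,0.06],[0.0105,0.018,0.0145,0,0,-6,0.06],[0,0,0,0,0,0,0.06],[0,0,0,0,0,0,0.06]]'
python3 - <<'E'
from h import *
for n in('top','side'):
    im,d=r.snapshot(n); np.savez(f'{n}1.npz',im=im,d=d)
    a=im[100:250,60:210] if n=='top' else im[80:200,130:280]
    a=cv2.resize(a,(400,int(a.shape[0]*400/a.shape[1])),interpolation=2); 
    b=im[150:270,310:430] if n=='top' else im[210:330,240:400]
    b=cv2.resize(b,(400,int(b.shape[0]*400/b.shape[1])),interpolation=2)
    h=400; pad=lambda q:cv2.copyMakeBorder(q[:h],0,h-min(h,len(q)),0,0,0)
    cv2.imwrite(f'pics/{n}1.png',np.hstack([pad(a),pad(b)]))
E
```

```text
time: 0.77
tool_pos: [406.7, -447.9, 136.0]
tcp_rot: [-180.0, -0.0, 75.4]
ft_force: [-0.4, 0.2, -0.4]
finger_gap: 60.5
grip_force: 0.0
time: 1.27
tool_pos: [475.2, -402.7, 79.0]
tcp_rot: [-179.9, -0.2, 99.3]
ft_force: [-0.1, -0.3, 0.9]
finger_gap: 59.8
grip_force: 0.0
```

View pics/side1.png

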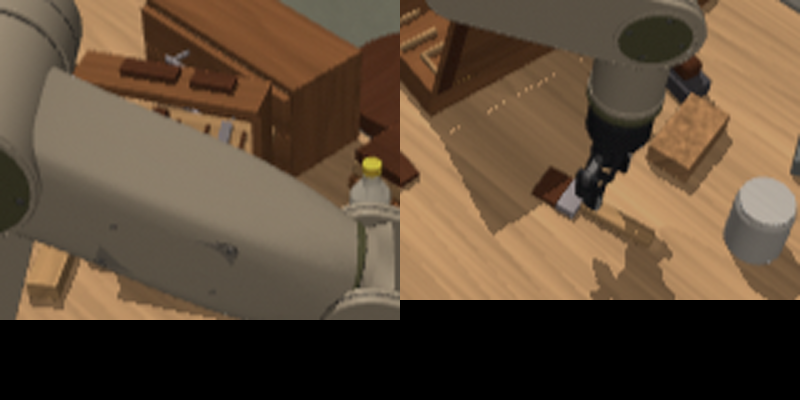

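```bash
python3 -m handwheel '[[-0.001,0,0.0145,0,0,0,0.06],[0,0,0.0145,0,0,0,0.06],[0,0,0.0145,0,0,0,0.06],[0,0,0.0135,0,0,0,0.06],[0,0,0,0,0,0,0.06],[0,0,0,0,0,0,0.0]]' 40
python3 -m handwheel '[[0,0,0,0,0,0,0.0],[0,0,0,0,0,0,0],[0,0,0,0,0,0,0],[0,0,0,0,0,0,0],[0,0,0,0,0,0,0],[0,0,0,0,0,0,0]]'
python3 -m handwheel '[[0,0,-0.02,0,0,0,0],[0,0,-0.02,0,0,0,0],[0,0,-0.03,0,0,0,0],[0,0,-0.03,0,0,0,0],[0,0,0,0,0,0,0],[0,0,0,0,0,0,0]]'
python3 - <<'E'
from h import *
print(r.sense())
E
```

```text
time: 1.87
tool_pos: [474.3, -404.3, 21.5]
tcp_rot: [-179.9, -0.2, 99.2]
ft_force: [0.4, 0.9, 0.6]
finger_gap: 49.1
grip_force: 0.0
time: 2.37
tool_pos: [476.3, -406.0, 24.9]
tcp_rot: [179.9, 0.1, 99.3]
ft_force: [0.0, -0.8, 5.7]
finger_gap: 20.9
grip_force: 40.5
time: 2.87
tool_pos: [476.9, -406.5, 126.5]
tcp_rot: [179.8, 0.2, 99.3]
ft_force: [0.2, 0.8, -1.4]
finger_gap: 20.7
grip_force: 39.8
{'time': 2.8667, 'joint_pos': array([-4.51339684e+01,  1.62435862e+01,  8.84692850e+01,  6.36439569e-04,
        7.50062363e+01, -5.43929768e+01]), 'qd': array([-0.05845798,  2.25122466,  2.9438944 , -0.11154255, -0.57822201,
       -0.05018254]), 'joint_efforts': array([ 3.22713016e-02, -6.46301293e+01, -4.95052814e+01,  9.83399979e-03,
        2.14135009e-01,  6.28868179e-05]), 'tool_pos': array([ 476.88081058, -406.53322502,  126.54004311]), 'tcp_rot': array([179.8359567 ,   0.22801513,  99.25851877]), 'ft_force': array([ 0.23577249,  0.80911408, -1.37131683]), 'wrist_torque': array([-0.01693917, -0.00044563, -0.06728801]), 'grip_force': 39.843637347221375, 'finger_gap': 20.697973990005494}
```

```bash
python3 - <<'E'
from h import *
a=rows([475,-405,310],down(99.3),0,35)
a=rows([567.6,-105.6,310],down(-10.2),0,35,start=a)
a=rows([567.6,-105.6,150],down(-10.2),0,28,start=a)
print(a[0],a[1].as_euler('xyz',degrees=True))
E
```

```text
'[[0,-0,-0.0305,0,0,-0,0],[0.0005,-0.0005,-0.0305,0.1,0.1,-0,0],[0,-0,-0.0305,-0,0,-0,0],[0.0005,-0.0005,-0.031,0,0.1,-0,0],[0,-0,-0.0305,0,-0,-0,0],[0.0005,-0.0005,-0.0305,0.1,0,-0,0]]'
  '[[0.0165,0.008,-0,0,0,6.4,0],[0.0175,0.0065,-0,0,0,6.5,0],[0.018,0.0045,-0,0,0,6.4,0],[0.018,0.002,-0,0,0,6.5,0],[0.0185,0.0005,-0,0,0,6.4,0],[0.0185,-0.002,-0,0,0,6.4,0],[0.018,-0.0035,-0,0,0,6.5,0],[0.0175,-0.006,-0,0,0,6.4,0]]'
  '[[0.0165,-0.008,-0,0,0,6.4,0],[0.016,-0.0095,-0,0,0,6.5,0],[0.0145,-0.0115,-0,0,0,6.4,0],[0.013,-0.0125,-0,0,0,6.5,0],[0.0115,-0.0145,-0,0,0,6.4,0],[0.01,-0.0155,-0,0,0,6.4,0],[0.0085,-0.0165,-0,0,0,6.5,0],[0.006,-0.0175,-0,0,0,6.4,0]]'
  '[[0.0045,-0.018,-0,0,0,6.5,0]]'
  '[[0,0,0.0265,0,0,-0,0],[0,0,0.027,0,0,-0,0],[0,0,0.0265,0,0,-0,0],[0,0,0.0265,0,0,-0,0],[0,0,0.0265,0,0,-0,0],[0,0,0.027,0,0,-0,0]]'
[ 567.59966131 -105.45376149  149.80816481] [ 1.79961589e+02  2.45432875e-02 -1.02411874e+01]
```

```bash
python3 -m handwheel '[[0,0,-0.0305,0,0,0,0],[0.0005,0,-0.0305,0,0.1,0,0],[0,0,-0.0305,0,0,0,0],[0.0005,0,-0.031,0,0,0,0],[0,0,-0.0305,0,0,0,0],[0.0005,0,-0.0305,0,0,0,0]]'
python3 -m handwheel '[[0.0165,0.008,0,0,0,6.4,0],[0.0175,0.0065,0,0,0,6.5,0],[0.018,0.0045,0,0,0,6.4,0],[0.018,0.002,0,0,0,6.5,0],[0.0185,0.0005,0,0,0,6.4,0],[0.0185,-0.002,0,0,0,6.4,0],[0.018,-0.0035,0,0,0,6.5,0],[0.0175,-0.006,0,0,0,6.4,0]]'
python3 -m handwheel '[[0.0165,-0.008,0,0,0,6.4,0],[0.016,-0.0095,0,0,0,6.5,0],[0.0145,-0.0115,0,0,0,6.4,0],[0.013,-0.0125,0,0,0,6.5,0],[0.0115,-0.0145,0,0,0,6.4,0],[0.01,-0.0155,0,0,0,6.4,0],[0.0085,-0.0165,0,0,0,6.5,0],[0.006,-0.0175,0,0,0,6.4,0]]'
python3 -m handwheel '[[0.0045,-0.018,0,0,0,6.5,0],[0,0,0.0265,0,0,0,0],[0,0,0.027,0,0,0,0],[0,0,0.0265,0,0,0,0],[0,0,0.0265,0,0,0,0],[0,0,0.0265,0,0,0,0],[0,0,0.02,0,0,0,0],[0,0,0.007,0,0,0,0]]'
python3 -m handwheel '[[0,0,0,0,0,0,0],[0,0,0,0,0,0,0]]'
python3 - <<'E'
from h import *
cs=[]
for n in('top','side'):
    im,d=r.snapshot(n); np.savez(f'{n}2.npz',im=im,d=d)
    u0,v0=(200,90) if n=='top' else (180,120)
    cs.append(cv2.resize(im[v0:v0+150,u0:u0+133],(400,450),interpolation=2))
cv2.imwrite('pics/p2.png',np.hstack(cs))
E
```

```text
time: 3.37
tool_pos: [474.8, -403.5, 306.6]
tcp_rot: [-179.9, -0.2, 99.3]
ft_force: [0.4, 0.0, -0.9]
finger_gap: 20.7
grip_force: 39.8
time: 4.03
tool_pos: [518.9, -261.9, 305.2]
tcp_rot: [-179.7, -0.0, 47.4]
ft_force: [1.3, 0.8, -1.5]
finger_gap: 21.1
grip_force: 39.9
time: 4.7
tool_pos: [562.2, -121.0, 305.5]
tcp_rot: [-179.9, 0.2, -4.1]
ft_force: [0.5, -0.4, -1.2]
finger_gap: 20.7
grip_force: 39.9
time: 5.37
tool_pos: [564.7, -103.2, 141.5]
tcp_rot: [-179.9, 0.6, -10.2]
ft_force: [-0.5, 0.5, -0.4]
finger_gap: 21.3
grip_force: 39.8
time: 5.53
tool_pos: [567.9, -104.1, 147.4]
tcp_rot: [-179.9, 0.1, -10.2]
ft_force: [0.3, 1.0, -0.5]
finger_gap: 21.2
grip_force: 39.8
```

View pics/p2.png

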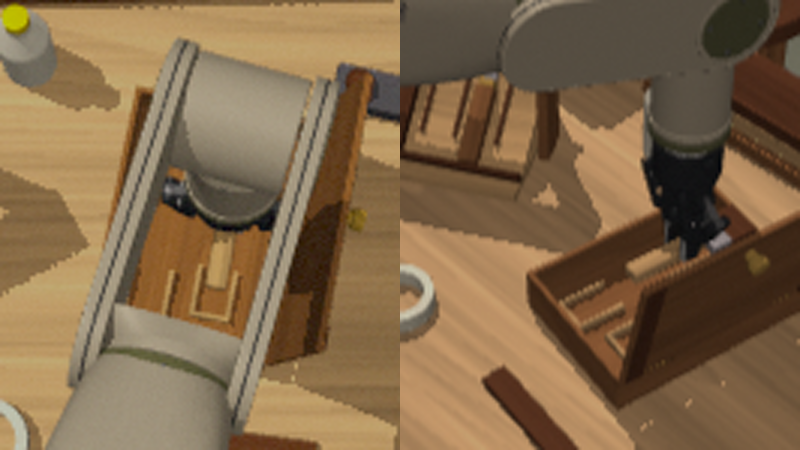

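```bash
python3 - <<'E'
from h import *
g=lambda x,y:np.array((x,y))/3.007+[200,90]-.3
P=plane('top',[g(208,287),g(228,290),g(213,236),g(231,237)],142.5)
s=r.sense(); print(s['tool_pos'])
Rt=Ro.from_euler('xyz',s['tcp_rot'],degrees=True)
print(Rt.inv().apply(P-s['tool_pos']).round(1))
a=rows([567.6,-105.6,40],down(-10.2),0,15); rows([567.6,-105.6,30],down(-10.2),0,4,start=a)
E
```

```text
[ 569.29826985 -104.49886703  149.49598018]
[[-72.8  -5.3   6.9]
 [-72.1  14.7   6.8]
 [-21.4  -9.8   7. ]
 [-19.1   8.    6.9]]
  '[[-0,0,0.0135,-0,-0,-0,0],[-0.0005,0.0005,0.014,-0,-0,-0,0],[-0,0,0.0135,-0,-0,-0,0],[-0.0005,0.0005,0.0135,-0,-0.1,-0,0],[-0,-0,0.014,-0.1,0,-0,0],[-0,0,0.0135,0,0,-0,0],[-0.0005,0.0005,0.014,0,0,-0,0],[-0,-0,0.0135,0,-0,-0,0]]'
  '[[-0,-0,0.0035,0,-0,-0,0],[-0,-0,0.003,0,-0,-0,0],[-0,-0,0.0035,0,-0,-0,0]]'
```

```bash
python3 - <<'E'
from h import *
np.set_printoptions(precision=1,suppress=True)
im=np.load('top2.npz')['im']
sub=im[165:190,262:285]; hsv=cv2.cvtColor(sub,cv2.COLOR_BGR2HSV)
for r_ in hsv[...,2]: print(' '.join('%3d'%x for x in r_))
E
```

```text
136 139 142 141 141 138 129  87  27  15  26  23  21  23  28  25  26  32  27  24  24  58 124
134 140 142 141 140 137 137 132 115  76  44  44  13  18  11  25  18  16  23  54  49 113 142
136 142 142 144 142 138 138 142 134 106 120 120 104  92  91  94  68  89  92 141 135 143 144
135 139 143 143 141 134 138 136 135 106 129 131 124 121 118 125 120 140 141 148 146 151 140
136 140 142 142 139 133 139 137 138 109 133 132 126 126 154 128 131 147 149 150 148 145 138
137 142 144 140 134 136 141 142 125 117 134 171 127 126 172 129 129 146 148 152 149 146 142
139 142 141 139 138 133 142 146 134 175 181 185 176 167 172 135 142 147 150 150 149 145 143
138 137 140 140 137 137 146 148 149 185 189 189 181 170 171 134 142 148 149 151 149 143 146
141 140 143 139 133 143 150 148 160 187 188 191 180 169 169 129 145 145 148 149 148 139 146
138 140 139 136 130 149 150 150 174 186 190 191 176 169 166 125 144 147 149 151 150 140 148
138 139 140 137 137 152 147 137 179 188 190 190 172 167 158 128 147 149 150 150 145 139 147
138 140 138 138 142 151 150 141 178 188 189 186 170 169 152 130 147 148 151 153 144 139 
[... 499 characters left out ...]
 190 189 171 166 152 143 173 182 114 116 145 141 141 129
144 147 147 181 148 104 133 181 186 189 185 169 167 143 145 176 168 108 143 142 144 135 129
148 144 154 182 129 103 130 171 182 188 183 168 165 132 145 183 164 107 148 138 143 136 127
145 147 162 179 122 101 117 121 141 159 159 154 157 128 156 184 135 105 146 138 143 134 129
147 147 169 175 105 106 146 126 130 122 113 113 120 134 158 183 124 106 146 138 142 133 129
149 146 167 160 102 106 147 145 146 141 139 137 138 146 170 176 109 106 143 140 141 133 132
147 146 170 139 104 144 147 145 147 148 145 145 146 148 170 161 105 105 143 140 137 129 122
145 152 170 124 108 149 149 148 144 148 144 144 143 145 173 156 104 105 139 144 136 128 122
```

```bash
python3 - <<'E'
from h import *
R=down(-10.2); p=np.array([568,-104.5,148.5])
print(proj('top',p+R.apply([[-20,0,7],[-50,0,7],[-60,0,7],[-73.4,0,7]])), 'obs row181.5 u 272.5; end row ~185.3')
# bay rib centres in image
print('bay z16 expected', proj('top',np.array([574,-106.8,16])+down(-10.2).apply([[-87,17,0],[-87,-17,0],[-60,17,0],[-60,-17,0]])))
E
```

```text
[[273.84038109 168.81655247]
 [272.02273356 178.54251574]
 [271.41433826 181.79794907]
 [270.59710787 186.17082814]] obs row181.5 u 272.5; end row ~185.3
bay z16 expected [[275.09411494 195.50811586]
 [264.71601409 193.58527764]
 [276.59950684 187.36684758]
 [266.24717823 185.45424065]]
```

```bash
python3 -m handwheel '[[-0.0005,-0.001,0.0135,0,0,0,0],[-0.0005,-0.0005,0.014,0,0,0,0],[0,0,0.0135,0,0,0,0],[0,0,0.0135,0,0,0,0],[0,0,0.014,0,0,0,0],[0,0,0.0135,0,0,0,0],[0,0,0.014,0,0,0,0],[0,0,0.010,0,0,0,0]]'
python3 -m handwheel '[[0,0,0,0,0,0,0],[0,0,0.004,0,0,0,0],[0,0,0.003,0,0,0,0],[0,0,0.003,0,0,0,0],[0,0,0,0,0,0,0],[0,0,0,0,0,0,0]]'
```

```text
time: 6.3
tool_pos: [566.7, -102.2, 39.6]
tcp_rot: [-179.9, 0.1, -10.2]
ft_force: [-0.4, 0.2, -0.2]
finger_gap: 21.0
grip_force: 39.8
time: 6.8
tool_pos: [567.8, -102.4, 32.1]
tcp_rot: [-179.9, 0.0, -10.2]
ft_force: [0.1, 0.2, -1.8]
finger_gap: 21.2
grip_force: 39.8
```

Still free. Lower in small steps until contact, then release slowly and lift.

```bash
python3 -m handwheel '[[0,0,0.001,0,0,0,0],[0,0,0.001,0,0,0,0],[0,0,0,0,0,0,0],[0,0,0,0,0,0,0]]'
python3 -m handwheel '[[0,0,0.001,0,0,0,0],[0,0,0,0,0,0,0],[0,0,0,0,0,0,0]]'
python3 - <<'E'
from h import *
print(r.sense()['ft_force'],r.sense()['tool_pos'])
E
```

```text
time: 7.13
tool_pos: [568.0, -102.5, 30.9]
tcp_rot: [-179.9, -0.0, -10.2]
ft_force: [-2.7, 0.6, 6.9]
finger_gap: 20.7
grip_force: 40.7
time: 7.38
tool_pos: [568.1, -102.5, 30.9]
tcp_rot: [-179.9, -0.0, -10.2]
ft_force: [-7.4, 1.5, 15.3]
finger_gap: 20.9
grip_force: 41.7
[-7.42212724  1.51944635 15.31113013] [ 568.07976934 -102.49036201   30.87598941]
```

```bash
python3 -m handwheel '[[0,0,-0.001,0,0,0,0],[0,0,0,0,0,0,0.03],[0,0,0,0,0,0,0.04],[0,0,0,0,0,0,0.045],[0,0,-0.005,0,0,0,0.045],[0,0,-0.02,0,0,0,0.045],[0,0,-0.03,0,0,0,0.045],[0,0,-0.03,0,0,0,0.045]]'
python3 -m handwheel '[[0,0,-0.035,0,0,0,0.045],[0,0,-0.035,0,0,0,0.045],[0,0,-0.035,0,0,0,0.045],[0,0,-0.035,0,0,0,0.045],[0,0.03,0,0,0,0,0.045],[0,0.03,0,0,0,0,0.045],[0,0,0,0,0,0,0.045]]'
python3 - <<'E'
from h import *
cs=[]
for n in('top','side'):
    im,d=r.snapshot(n); np.savez(f'{n}3.npz',im=im,d=d)
    u0,v0=(220,100) if n=='top' else (120,60)
    cs.append(cv2.resize(im[v0:v0+150,u0:u0+133],(400,450),interpolation=2))
cv2.imwrite('pics/p3.png',np.hstack(cs))
E
```

```text
time: 8.05
tool_pos: [566.4, -102.2, 114.7]
tcp_rot: [-179.9, 0.2, -10.2]
ft_force: [0.2, -0.3, 0.3]
finger_gap: 45.0
grip_force: 0.0
time: 8.63
tool_pos: [556.5, -166.1, 256.1]
tcp_rot: [179.9, -0.1, -10.4]
ft_force: [0.6, 0.4, -0.1]
finger_gap: 45.0
grip_force: 0.0
```

View pics/p3.png

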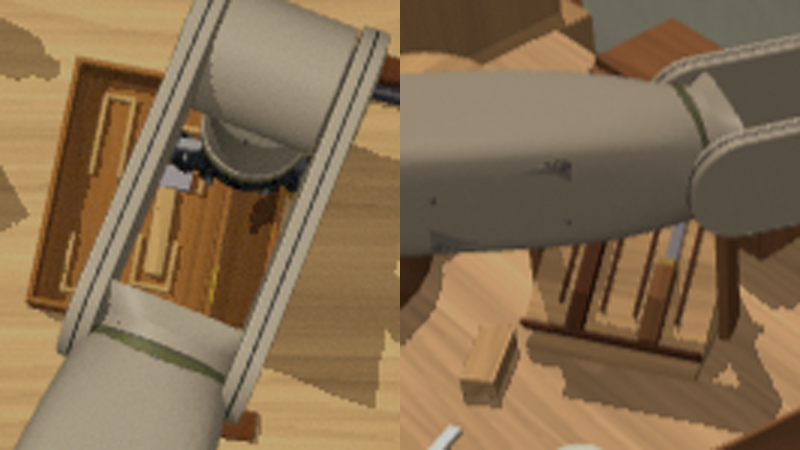

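```bash
cat >> h.py <<'E'
def tri(ut,us):
    f,cx,cy,R,t,_=cal('top'); A=np.array([[f,0,cx],[0,f,cy],[0,0,1]])@np.c_[R,t]
    f,cx,cy,R,t,_=cal('side'); B=np.array([[f,0,cx],[0,f,cy],[0,0,1]])@np.c_[R,t]
    X=cv2.triangulatePoints(A,B,np.array(ut,float).reshape(2,1),np.array(us,float).reshape(2,1)); X=(X[:3]/X[3]).ravel()
    return X, proj('top',X)[0]-ut, proj('side',X)[0]-us
E
python3 - <<'E'
from h import *
np.set_printoptions(precision=1,suppress=True)
T=np.load('top1.npz')['im']; S=np.load('side3.npz')['im']
def blob(im,box,lo,hi):
    u0,v0,u1,v1=box; h=cv2.cvtColor(im[v0:v1,u0:u1],cv2.COLOR_BGR2HSV); m=cv2.inRange(h,lo,hi)
    n,l,st,ce=cv2.connectedComponentsWithStats(m); 
    for i in range(1,n):
        if st[i,4]>3: print(st[i],ce[i]+[u0,v0])
print('T collar');blob(T,(135,135,165,160),(20,120,100),(35,255,255))
print('S collar');blob(S,(195,130,225,180),(18,120,60),(35,255,255))
print('T blade');blob(T,(135,130,165,160),(90,10,90),(130,120,255))
print('S blade');blob(S,(195,125,230,180),(90,10,60),(130,120,255))
for nm,im,b in(('T',T,(146,148,174,182)),('S',S,(196,140,216,184))):
    u0,v0,u1,v1=b; s=im[v0:v1,u0:u1]; print(nm)
    for k,row in enumerate(s): print(v0+k,' '.join('%3d/%3d'%(x[2],x[0]) for x in row[::1]))
E
```

```text
T collar
[11  9  7  7 26] [149.  147.2]
S collar
[11 16  6  3  9] [208.7 146.8]
T blade
S blade
T
148 165/ 59 164/ 39 167/ 38 166/ 41 165/ 39 163/ 44 118/ 27 125/ 34 111/ 30 107/ 44 137/ 61 161/ 77 164/ 81 155/ 71 121/ 47  91/ 24 109/ 46 171/ 78 173/ 82 174/ 82 171/ 80 169/ 81 171/ 81 174/ 84 170/ 83 167/ 82 166/ 80 168/ 81
149 157/ 68 176/ 42 165/ 45 155/ 36 119/ 33 137/ 41 138/ 40 135/ 42 117/ 35  84/ 28 118/ 53 141/ 68 164/ 77 164/ 78 162/ 78  86/ 22  99/ 41 151/ 71 171/ 84 170/ 80 169/ 83 170/ 80 173/ 84 170/ 85 166/ 78 167/ 80 168/ 81 169/ 81
150 154/ 72 148/ 50 109/ 20 136/ 37 143/ 41 137/ 44 130/ 35 128/ 39 127/ 37 110/ 37 100/ 37 135/ 64 141/ 66 145/ 64 169/ 79 126/ 50  87/ 25 117/ 46 147/ 69 172/ 79 170/ 80 168/ 81 168/ 78 166/ 81 168/ 80 168/ 82 169/ 80 169/ 81
151 157/ 72 139/ 56 146/ 43 144/ 40 140/ 42 130/ 40 125/ 34 125/ 34 128/ 40 126/ 38 101/ 31 108/ 47 136/ 64 142/ 66 171/ 80 159/ 73  84/ 16  97/ 34 143/ 68 170/ 80 167/ 81 165/ 78 167/ 75 169/ 83 169/ 79 168/ 78 171/ 86 173/ 81
152 158/ 71 137/ 56 135/ 43 135/ 35 139/ 47 131/ 38 129/ 34 124/ 30 124/ 33 125/ 31 107/ 2
[... 13267 characters left out ...]
/ 48  87/ 42  69/ 32  60/ 27  48/ 19  44/ 15
180 110/ 55 111/ 55 111/ 56 110/ 54 111/ 56 111/ 55 112/ 56 113/ 57 114/ 57 117/ 59 118/ 59 119/ 60 119/ 60 119/ 60 118/ 59 114/ 57 108/ 54 105/ 53 102/ 50  99/ 49
181 105/ 53 106/ 53 107/ 54 108/ 54 109/ 54 109/ 54 110/ 55 110/ 55 110/ 55 112/ 55 111/ 55 112/ 55 114/ 57 116/ 57 117/ 58 119/ 60 119/ 60 120/ 60 119/ 60 120/ 60
182 103/ 53 103/ 51 104/ 52 105/ 53 106/ 53 105/ 52 106/ 54 107/ 54 108/ 54 109/ 54 109/ 55 110/ 55 109/ 54 110/ 55 112/ 56 112/ 56 113/ 56 114/ 57 117/ 59 119/ 60
183 112/ 59 109/ 56 108/ 57 105/ 53 105/ 53 104/ 53 102/ 51 104/ 53 103/ 51 106/ 53 105/ 52 106/ 53 105/ 52 107/ 53 109/ 54 108/ 55 110/ 56 111/ 55 111/ 56 114/ 57
```

```bash
python3 - <<'E'
from h import *
np.set_printoptions(precision=1,suppress=True)
X,e1,e2=tri((149.3,147.4),(208.5,146.5)); print('collar top',X,e1,e2)
Y,e1,e2=tri((166,175.5),(202,172.5)); print('low end',Y,e1,e2, np.degrees(np.arctan2(*(X-Y)[[1,0]])),np.degrees(np.arctan2((X-Y)[2],np.linalg.norm((X-Y)[:2]))),np.linalg.norm(X-Y))
for n,uvs in(('top',[(151.7,151),(153.8,155),(159.3,163),(163.2,170),(164.8,173)]),('side',[(207,150),(205,160),(202.7,170)])):
  yaw=np.radians(32); s=.56
  for k in range(6):
    nn=np.array([-np.sin(s)*np.cos(yaw),-np.sin(s)*np.sin(yaw),np.cos(s)])
    Q=rayplane(n,uvs,X,nn); c=np.polyfit(Q[:,0],Q[:,1],1); yaw=np.arctan(c[0])
  print(n,np.degrees(yaw)); print(Q)
s=r.sense(); print(s['tool_pos'],s['joint_pos'])
E
```

```text
collar top [617.9 281.8 111. ] [-0.2  0.2] [ 0.2 -0. ]
low end [541.7 237.9  54.6] [ 0.  -0.1] [-0.1  0. ] 29.9167564739035 32.68423150967855 104.5288921588496
top 29.874065603021723
[[609.  275.  104.1]
 [598.1 269.8  96.5]
 [576.3 255.3  80.2]
 [556.8 245.1  66.4]
 [548.4 240.9  60.5]]
side 33.10521541552961
[[605.4 278.  103.2]
 [577.3 259.   81.9]
 [548.7 241.1  60.8]]
[ 556.6 -162.6  254.8] [-21.4   4.3  88.2   0.1  87.6  78.9]
```

```bash
cat >> h.py <<'E'
def slope(yaw,s=.56):
    y=np.radians(yaw); ax=np.array([np.cos(s)*np.cos(y),np.cos(s)*np.sin(y),np.sin(s)]); nn=np.array([-np.sin(s)*np.cos(y),-np.sin(s)*np.sin(y),np.cos(s)])
    return Ro.from_matrix(np.c_[ax,np.cross(-nn,ax),-nn]),ax,nn
E
python3 - <<'E'
from h import *
R,ax,nn=slope(31); g=np.array([594,268,95])
a=rows([490,80,240],down(10),.042,35)
a=rows(g+90*nn,R,.042,32,start=a); print(g+90*nn)
E
```

```text
'[[-0.0135,-0.0285,0.002,-0,0,-2.5,0.042],[-0.0125,-0.0285,0.002,-0,0,-2.6,0.042],[-0.011,-0.0295,0.0015,-0,0,-2.5,0.042],[-0.01,-0.03,0.002,-0.1,0,-2.6,0.042],[-0.0085,-0.0305,0.002,0,0,-2.5,0.042],[-0.007,-0.0305,0.002,0,0,-2.6,0.042],[-0.0055,-0.031,0.0015,-0,0,-2.5,0.042],[-0.0045,-0.031,0.002,-0,0,-2.6,0.042]]'
  '[[0.015,-0.025,0.0115,1,5.3,-3.4,0.042],[0.0155,-0.024,0.0135,1,5.3,-3.4,0.042],[0.0155,-0.0225,0.015,0.9,5.3,-3.4,0.042],[0.0155,-0.0215,0.017,1,5.3,-3.4,0.042],[0.015,-0.0205,0.0185,1,5.2,-3.4,0.042],[0.014,-0.019,0.0205,1,5.3,-3.4,0.042]]'
[553.02161045 243.37769949 171.25295999]
```

```bash
python3 -m handwheel '[[-0.0135,-0.0285,0.002,0,0,-2.5,0.042],[-0.0125,-0.0285,0.002,0,0,-2.6,0.042],[-0.011,-0.0295,0.0015,0,0,-2.5,0.042],[-0.01,-0.03,0.002,0,0,-2.6,0.042],[-0.0085,-0.0305,0.002,0,0,-2.5,0.042],[-0.007,-0.0305,0.002,0,0,-2.6,0.042],[-0.0055,-0.031,0.0015,0,0,-2.5,0.042],[-0.0045,-0.031,0.002,0,0,-2.6,0.042]]'
python3 -m handwheel '[[0.015,-0.025,0.0115,1,5.3,-3.4,0.042],[0.0155,-0.024,0.0135,1,5.3,-3.4,0.042],[0.0155,-0.0225,0.015,0.9,5.3,-3.4,0.042],[0.0155,-0.0215,0.017,1,5.3,-3.4,0.042],[0.015,-0.0205,0.0185,1,5.2,-3.4,0.042],[0.014,-0.019,0.0205,1,5.3,-3.4,0.042],[0,0,0,0,0,0,0.042],[0,0,0,0,0,0,0.042]]'
python3 -m handwheel '[[0,0,0,0,0,0,0.042]]'
python3 - <<'E'
from h import *
R,ax,nn=slope(31); g=np.array([594,268,95])
s=r.sense(); print(s['joint_pos'],s['tool_pos'],R.as_euler('xyz',degrees=True),s['tcp_rot'])
a=rows(g+30*nn,R,.042,15)
a=rows(g,R,.042,8,start=a)
cs=[]
for n in('top','side'):
    im,d=r.snapshot(n); np.savez(f'{n}4.npz',im=im,d=d)
    u0,v0=(90,90) if n=='top' else (130,60)
    cs.append(cv2.resize(im[v0:v0+133,u0:u0+133],(400,400),interpolation=2))
cv2.imwrite('pics/p4.png',np.hstack(cs))
E
```

```text
time: 9.4
tool_pos: [488.6, 83.0, 239.9]
tcp_rot: [-179.9, 0.0, 10.3]
ft_force: [0.6, 0.3, -0.8]
finger_gap: 42.1
grip_force: 0.0
time: 10.07
tool_pos: [549.9, 245.3, 168.8]
tcp_rot: [-179.7, -31.8, 31.1]
ft_force: [0.5, 0.1, -0.3]
finger_gap: 42.0
grip_force: 0.0
time: 10.15
tool_pos: [552.0, 244.6, 171.7]
tcp_rot: [-179.8, -32.0, 31.0]
ft_force: [-0.1, 0.2, 0.9]
finger_gap: 42.1
grip_force: 0.0
[ 13.70285214 -15.11554983 120.86745286  13.33309709  44.2569846
  65.53371599] [552.03917796 244.58483978 171.67238594] [180.         -32.08563653  31.        ] [-179.81802735  -32.00488408   31.03702155]
  '[[0,0.0005,0.012,-0,0,0,0.042],[0,0,0.012,-0.1,0,0,0.042],[0,0.0005,0.0125,-0,0,0,0.042],[0,0.0005,0.012,-0.1,0.1,0,0.042],[0,0,0.012,-0,-0,0,0.042]]'
  '[[0,0,0.0075,-0,-0,0,0.042],[0,0,0.0075,-0,-0,0,0.042],[0,0,0.0075,-0,-0,0,0.042],[0,0,0.0075,-0,-0,0,0.042]]'
```

View pics/p4.png

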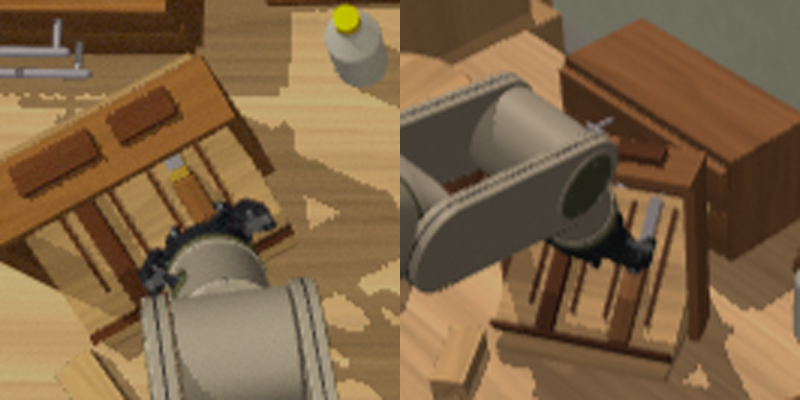

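```bash
python3 -m handwheel '[[0,0.0005,0.012,0,0,0,0.042],[0,0,0.012,0,0,0,0.042],[0,0.0005,0.0125,0,0,0,0.042],[0,0.0005,0.012,0,0,0,0.042],[0,0,0.012,0,0,0,0.042],[0,0,0.0075,0,0,0,0.042]]'
python3 -m handwheel '[[0,0,0.0075,0,0,0,0.042],[0,0,0.0075,0,0,0,0.042],[0,0,0.005,0,0,0,0.042],[0,0,0,0,0,0,0.042]]'
python3 -m handwheel '[[0,0,0.0025,0,0,0,0.042],[0,0,0,0,0,0,0.042],[0,0,0,0,0,0,0.042]]'
```

```text
time: 10.75
tool_pos: [585.3, 261.5, 114.0]
tcp_rot: [-179.9, -32.1, 31.0]
ft_force: [0.8, 0.2, -0.4]
finger_gap: 41.6
grip_force: 0.0
time: 11.08
tool_pos: [593.2, 267.3, 96.0]
tcp_rot: [-179.8, -32.0, 31.0]
ft_force: [-0.0, 0.1, -1.1]
finger_gap: 42.0
grip_force: 0.0
time: 11.33
tool_pos: [594.5, 268.0, 95.1]
tcp_rot: [-179.9, -32.1, 31.1]
ft_force: [-0.3, 0.2, 0.4]
finger_gap: 41.9
grip_force: 0.0
```

```bash
python3 -m handwheel '[[0,0,0,0,0,0,0.03],[0,0,0,0,0,0,0.0],[0,0,0,0,0,0,0],[0,0,0,0,0,0,0],[0,0,0,0,0,0,0],[0,0,0,0,0,0,0]]' 60
python3 -m handwheel '[[0,0,0,0,0,0,0],[0,0,0,0,0,0,0]]'
```

```text
time: 11.83
tool_pos: [594.5, 268.0, 95.5]
tcp_rot: [-179.9, -32.1, 31.1]
ft_force: [-4.7, -2.4, 5.2]
finger_gap: 24.6
grip_force: 59.2
time: 12.0
tool_pos: [594.5, 267.9, 95.5]
tcp_rot: [-179.9, -32.1, 31.1]
ft_force: [-4.9, -2.3, 5.5]
finger_gap: 25.3
grip_force: 59.2
```

```bash
python3 - <<'E'
from h import *
R,ax,nn=slope(31); ex=np.array([np.cos(np.radians(31)),np.sin(np.radians(31)),0]); p=r.sense()['tool_pos']
a=rows(p+36*nn,R,0,12); p=p+36*nn
a=rows(p-70*ex,R,0,24,start=a); p=p-70*ex
a=rows([450,178,175],down(25),0,24,start=a)
a=rows([560,-33,170],down(-10.2),0,30,start=a)
E
```

```text
'[[0,-0,-0.012,-0.1,-0,0,0],[0,-0,-0.012,-0,-0,0,0],[0,-0,-0.012,-0.1,-0,0,0]]'
  '[[-0.02,-0,-0.0125,0,-0,0,0],[-0.0195,-0,-0.0125,0,-0,0,0],[-0.02,-0,-0.012,0,-0,0,0]]'
  '[[-0.007,0.0005,-0.014,-0.3,-5.4,1,0],[-0.0085,0.0005,-0.0135,-0.2,-5.3,1,0],[-0.0095,0.001,-0.0125,-0.3,-5.4,0.9,0],[-0.0105,0.001,-0.012,-0.3,-5.3,1,0],[-0.0115,0.0015,-0.0105,-0.3,-5.4,1,0],[-0.013,0.0015,-0.0095,-0.2,-5.3,1,0]]'
  '[[0.0015,0.0295,0.0005,-0,0,4.4,0],[0.0035,0.0295,0.001,-0,0,4.4,0],[0.006,0.0295,0.0005,-0,0,4.4,0],[0.008,0.0285,0.0005,-0,0,4.4,0],[0.0105,0.028,0.0005,-0,0,4.4,0],[0.012,0.027,0.001,-0,0,4.4,0],[0.0145,0.026,0.0005,-0,0,4.4,0],[0.0165,0.025,0.0005,-0,0,4.4,0]]'
```

```bash
python3 -m handwheel '[[0,0,-0.005,0,0,0,0],[0,0,-0.009,0,0,0,0],[0,0,-0.012,0,0,0,0],[0,0,-0.011,0,0,0,0],[0,0,0,0,0,0,0]]'
python3 -m handwheel '[[-0.02,0,-0.0125,0,0,0,0],[-0.0195,0,-0.0125,0,0,0,0],[-0.02,0,-0.012,0,0,0,0]]'
python3 -m handwheel '[[-0.007,0.0005,-0.014,-0.3,-5.4,1,0],[-0.0085,0.0005,-0.0135,-0.2,-5.3,1,0],[-0.0095,0.001,-0.0125,-0.3,-5.4,0.9,0],[-0.0105,0.001,-0.012,-0.3,-5.3,1,0],[-0.0115,0.0015,-0.0105,-0.3,-5.4,1,0],[-0.013,0.0015,-0.0095,-0.2,-5.3,1,0]]'
python3 -m handwheel '[[0.0015,0.0295,0.0005,0,0,4.4,0],[0.0035,0.0295,0.001,0,0,4.4,0],[0.006,0.0295,0.0005,0,0,4.4,0],[0.008,0.0285,0.0005,0,0,4.4,0],[0.0105,0.028,0.0005,0,0,4.4,0],[0.012,0.027,0.001,0,0,4.4,0],[0.0145,0.026,0.0005,0,0,4.4,0],[0.0165,0.025,0.0005,0,0,4.4,0]]'
python3 -m handwheel '[[0,0,0,0,0,0,0],[0,0,0,0,0,0,0]]'
python3 - <<'E'
from h import *
cs=[]
for n in('top','side'):
    im,d=r.snapshot(n); np.savez(f'{n}5.npz',im=im,d=d)
    u0,v0=(205,90) if n=='top' else (170,100)
    cs.append(cv2.resize(im[v0:v0+133,u0:u0+133],(400,400),interpolation=2))
cv2.imwrite('pics/p5.png',np.hstack(cs))
E
```

```text
time: 12.42
tool_pos: [578.0, 257.7, 128.4]
tcp_rot: [-179.9, -32.2, 31.1]
ft_force: [1.0, 0.0, -0.1]
finger_gap: 25.0
grip_force: 59.5
time: 12.67
tool_pos: [516.7, 221.3, 125.2]
tcp_rot: [-179.9, -32.1, 31.1]
ft_force: [-1.1, -0.4, -1.7]
finger_gap: 24.7
grip_force: 59.4
time: 13.17
tool_pos: [449.6, 177.1, 176.6]
tcp_rot: [-179.9, 0.2, 25.0]
ft_force: [-0.0, -0.5, -2.1]
finger_gap: 24.9
grip_force: 59.4
time: 13.83
tool_pos: [560.7, -34.9, 169.0]
tcp_rot: [-179.8, 0.2, -10.3]
ft_force: [0.6, -0.9, -1.6]
finger_gap: 25.2
grip_force: 59.5
time: 14.0
tool_pos: [560.5, -35.0, 168.9]
tcp_rot: [-179.9, 0.2, -10.3]
ft_force: [-0.7, 0.4, -0.4]
finger_gap: 24.6
grip_force: 59.5
```

View pics/p5.png

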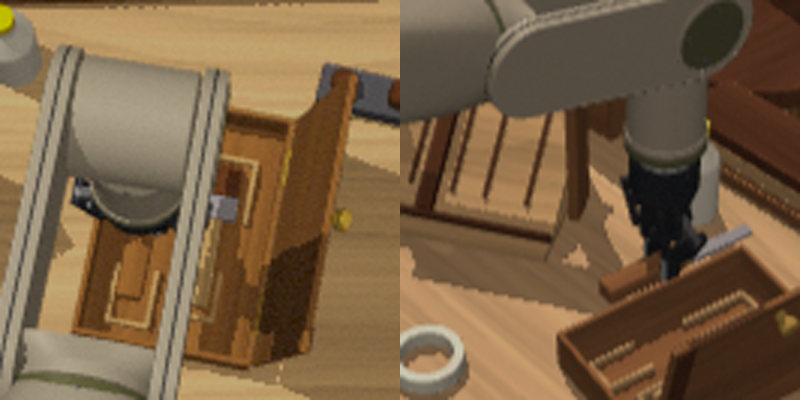

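```bash
python3 - <<'E'
from h import *
im=np.load('top5.npz')['im']
for v in range(168,204,2): print(v,' '.join('%3d'%x for x in im[v,236:260,2]))
p=r.sense()['tool_pos']; R=down(-10.25)
print(proj('top',p+R.apply([[-75,0,1],[-75,13,1],[-75,-13,1],[-40,0,1]])).round(1))
print('bay', proj('top',np.array([586.4,-37.9,16])+R.apply([[-107,0,0],[-107,19,0],[-107,-19,0],[-80,19,0],[-80,-19,0]])).round(1))
E
```

```text
168 143  72  83  94  92  94  92  95  90  89  92  81  91  95  87  71  61  84  90  97  86  93 127 139
170 125  70  91  95  92  92  91  91  86  93  84  89 109 147 128 139  92  92  95  96 147 145 145 147
172  87  77  95  90  95  89  90  94  89  97 122 154 152 154 147 137 138 133 112  99 148 145 146 146
174  67  86  95  91  91  92  91  89  90  94 148 154 153 151 144 140 140 136 108 134 144 146 146 143
176  78  91  97  90  92  92  93  88  92 108 150 151 153 146 143 139 137 127  97 146 146 146 141 140
178  85  98  91  91  90  89  92 122 161 137 152 150 152 146 137 138 141 119 127 146 145 147 142 138
180  91  92  92  90  92  92 113 179 128 143 150 153 149 146 139 141 134 100 144 147 174 179 134 135
182  98  95  91  92  91  93 121 185 124 153 154 151 147 144 138 145 124  96 147 150 185 164  90  95
184  96  92  93  91  91 103 182 161 146 158 151 149 146 141 139 137 106 129 145 157 185 119  94 133
186  91  92  93  89  90 111 179 130 152 157 152 150 145 140 142 127  98 146 148 176 168  90  96 141
188  93  93  93  86  89 115 159  96  89  91  93 104 115 120 129 112 128 144 159 179 129  94 131 137
190  87  93  91  90 100 123 123 100 136 139 137 130 139 140 122 137 147 147 166 175  98  95 140 137
192  96  88  90  93 119 173 101 102 142 142 140 140 145 149 146 146 146 146 171 153  97 137 141 146
194  93  92  83 101 170 156 100  99 143 138 140 146 149 149 144 145 144 156 174 113  92 136 129 172
196  90  91  90  98 161 159 170 169 169 174 166 169 159 153 144 144 144 167 159  90  91 140 136 172
198  92  92  91  90  97 101 138 138 138 143 117 119 137 141 170 170 184 183 127  88  97 140 154 167
200 142 137 125 126 119 137 140 140 140 143 150 153 146 144 138 134 137 137 128  96 138 122 172 167
202 135 108 105 111 119 131 131 144 146 144 147 147 146 145 144 145 142 138 131 137 138 138 173 168
[[246.2 187.9]
 [250.6 188.7]
 [241.8 187. ]
 [248.5 176.2]]
bay [[247.4 196.6]
 [253.2 197.7]
 [241.6 195.5]
 [254.7 189.6]
 [243.2 187.4]]
```

```bash
python3 - <<'E'
from h import *
a=rows([562,-30,70],down(-10.2),0,16); rows([562,-30,36],down(-10.2),0,9,start=a)
E
```

```text
'[[0.0005,-0.0005,0.014,-0,0,0,0],[0,-0.0005,0.0145,-0,0.1,0,0],[0.0005,-0.0005,0.014,-0.1,-0,0,0],[0,-0.0005,0.014,0,0,0.1,0],[0.0005,-0.0005,0.014,-0,0,-0,0],[-0,-0.0005,0.0145,-0,0.1,-0,0],[0,-0.0005,0.014,-0.1,0,0,0]]'
  '[[0,0,0.0085,0,0,0,0],[0,0,0.0085,0,0,0,0],[0,0,0.0085,0,0,0,0],[0,0,0.0085,0,0,0,0]]'
```

```bash
python3 -m handwheel '[[0.0005,-0.001,0.014,0,0,0,0],[0,-0.0005,0.0145,0,0.1,0,0],[0.0005,-0.0005,0.014,0,0,0,0],[0,-0.0005,0.014,0,0,0,0],[0.0005,-0.0005,0.014,0,0,0,0],[0,-0.0005,0.0145,0,0.1,0,0],[0,-0.0005,0.014,0,0,0,0]]'
python3 -m handwheel '[[0,0,0.0085,0,0,0,0],[0,0,0.0085,0,0,0,0],[0,0,0.0085,0,0,0,0],[0,0,0.0085,0,0,0,0],[0,0,0,0,0,0,0],[0,0,0,0,0,0,0]]'
python3 -m handwheel '[[0,0,0.001,0,0,0,0],[0,0,0.001,0,0,0,0],[0,0,0,0,0,0,0],[0,0,0,0,0,0,0]]'
```

```text
time: 14.68
tool_pos: [561.9, -28.2, 69.9]
tcp_rot: [-179.8, -0.0, -10.0]
ft_force: [-0.2, 0.2, -1.3]
finger_gap: 25.0
grip_force: 59.5
time: 15.18
tool_pos: [562.0, -29.6, 36.2]
tcp_rot: [-179.9, 0.0, -10.1]
ft_force: [-1.1, 0.4, -1.5]
finger_gap: 24.8
grip_force: 59.5
time: 15.52
tool_pos: [562.6, -29.7, 35.0]
tcp_rot: [-179.9, -0.1, -10.1]
ft_force: [0.1, -0.4, -0.9]
finger_gap: 24.5
grip_force: 59.5
```

```bash
python3 -m handwheel '[[0,0,0.001,0,0,0,0],[0,0,0.001,0,0,0,0],[0,0,0,0,0,0,0],[0,0,0,0,0,0,0]]'
python3 -m handwheel '[[0,0,0.001,0,0,0,0],[0,0,0,0,0,0,0],[0,0,0,0,0,0,0]]'
python3 -m handwheel '[[0,0,0.001,0,0,0,0],[0,0,0,0,0,0,0],[0,0,0,0,0,0,0]]'
```

```text
time: 15.85
tool_pos: [562.2, -29.6, 32.5]
tcp_rot: [-179.9, -0.0, -10.1]
ft_force: [1.2, 0.3, -1.3]
finger_gap: 24.7
grip_force: 59.5
time: 16.1
tool_pos: [562.3, -29.6, 31.5]
tcp_rot: [-179.9, -0.0, -10.1]
ft_force: [0.1, 0.2, -2.3]
finger_gap: 25.0
grip_force: 59.5
time: 16.35
tool_pos: [562.3, -29.6, 30.5]
tcp_rot: [-179.9, -0.0, -10.1]
ft_force: [0.5, 0.4, -1.3]
finger_gap: 24.6
grip_force: 59.5
```

```bash
python3 -m handwheel '[[0,0,0.001,0,0,0,0],[0,0,0,0,0,0,0],[0,0,0,0,0,0,0]]'
python3 -m handwheel '[[0,0,0.001,0,0,0,0],[0,0,0,0,0,0,0],[0,0,0,0,0,0,0]]'
```

```text
time: 16.6
tool_pos: [562.4, -29.6, 29.6]
tcp_rot: [-179.9, -0.0, -10.1]
ft_force: [1.0, -0.5, -0.6]
finger_gap: 24.4
grip_force: 59.5
time: 16.85
tool_pos: [562.4, -29.7, 29.6]
tcp_rot: [-179.9, -0.0, -10.1]
ft_force: [-5.2, 0.2, 8.7]
finger_gap: 25.2
grip_force: 60.8
```

Contact. Release, lift, and look from a pose that clears the top view.

```bash
python3 -m handwheel '[[0,0,-0.0005,0,0,0,0],[0,0,0,0,0,0,0.03],[0,0,0,0,0,0,0.036],[0,0,0,0,0,0,0.042],[0,0,-0.005,0,0,0,0.042],[0,0,-0.02,0,0,0,0.042],[0,0,-0.03,0,0,0,0.042],[0,0,-0.03,0,0,0,0.042]]'
python3 -m handwheel '[[0,0,-0.035,0,0,0,0.042],[0,0,-0.035,0,0,0,0.042],[0,0,-0.035,0,0,0,0.042],[0,0,-0.035,0,0,0,0.042],[0,0,-0.035,0,0,0,0.042],[-0.03,0,-0.015,0,0,0,0.042],[-0.035,0,0,0,0,0,0.02],[-0.035,0,0,0,0,0,0]]'
python3 -m handwheel '[[-0.03,-0.02,0,0,0,0,0],[-0.02,-0.035,0,0,0,0,0],[0,-0.04,0,0,0,0,0],[0,-0.04,0,0,0,0,0],[0,-0.04,0,0,0,0,0],[0,-0.04,0,0,0,0,0],[0,0,0,0,0,0,0]]'
python3 - <<'E'
from h import *
cs=[]
for n in('top','side'):
    im,d=r.snapshot(n); np.savez(f'{n}6.npz',im=im,d=d)
    u0,v0=(215,100) if n=='top' else (200,120)
    cs.append(cv2.resize(im[v0:v0+133,u0:u0+133],(400,400),interpolation=2))
cv2.imwrite('pics/p6.png',np.hstack(cs))
E
```

```text
time: 17.52
tool_pos: [561.1, -29.6, 114.2]
tcp_rot: [-179.9, 0.1, -10.1]
ft_force: [1.2, -0.5, -0.0]
finger_gap: 41.6
grip_force: 0.0
time: 18.18
tool_pos: [463.3, -12.7, 305.9]
tcp_rot: [-179.9, -0.2, -10.1]
ft_force: [-0.6, -0.3, 0.8]
finger_gap: 18.7
grip_force: 0.0
time: 18.77
tool_pos: [451.7, 213.6, 304.2]
tcp_rot: [-179.7, 0.0, -9.8]
ft_force: [0.1, -0.7, 0.3]
finger_gap: 0.2
grip_force: 0.0
```

View pics/p6.png

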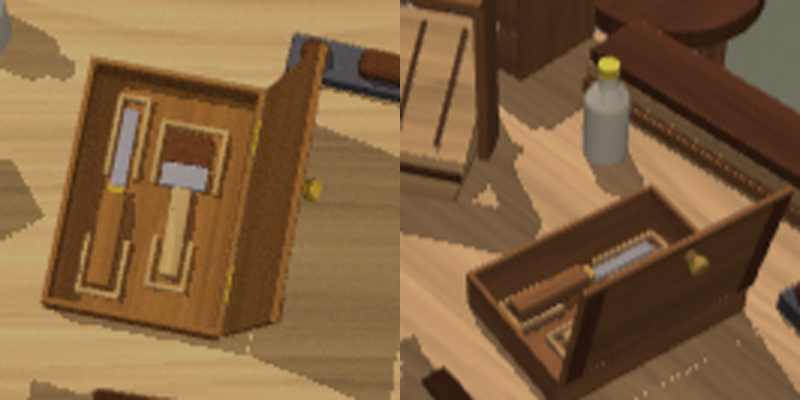

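```bash
cat >> h.py <<'E'
C=np.array([579,-78.]); ca=np.radians(-100.2); cx_=np.array([np.cos(ca),np.sin(ca)]); cy_=np.array([-cx_[1],cx_[0]])
def W(xc,yc,z): return np.array([*(C+xc*cx_+yc*cy_),z])
def lidtcp(th,rho=165,yc=-45,half=15,gap=0):
    xc=95-rho*np.cos(th)+(8+gap)*np.sin(th); z=56+rho*np.sin(th)+(8+gap)*np.cos(th)
    return W(xc+half,yc,z+19)
E
python3 - <<'E'
from h import *
np.set_printoptions(precision=1,suppress=True)
for n in('top','side'):
    im=np.load(n+'6.npz')['im']; u0,v0,u1,v1=(310,150,330,175) if n=='top' else (285,195,315,225)
    m=cv2.inRange(cv2.cvtColor(im[v0:v1,u0:u1],cv2.COLOR_BGR2HSV),(18,140,90),(35,255,255)); N,l,st,ce=cv2.connectedComponentsWithStats(m)
    i=1+np.argmax(st[1:,4]); print(n,st[i],ce[i]+[u0,v0])
    if n=='top': a=ce[i]+[u0,v0]
    else: b=ce[i]+[u0,v0]
X,e,f=tri(a,b); d=X[:2]-C; print('knob',X,e,f,'xc',d@cx_,'yc',d@cy_)
for th in(1.6,1.65,1.7,1.75,1.8): print(th,95-165*np.cos(th)+22*np.sin(th),56+165*np.sin(th)+22*np.cos(th))
a=rows(W(185,-45,310),down(-10.2),0,38)
a=rows(W(185,-45,235),down(-10.2),0,25,start=a); print(a[0])
E
```

```text
top [ 5  9  7  9 45] [318.3 162.7]
side [10  8  8  8 36] [298.  206.4]
knob [ 549.9 -223.7  224.2] [-0.2  0.3] [ 0.3 -0.1] xc 148.59137507337155 yc -2.8717151499096225
1.6 121.80854044662577 220.28725501122
1.65 129.9859772790973 218.74207014114847
1.7 138.07596738871587 216.79011485015576
1.75 146.05829001339282 214.43626800991078
1.8 153.91299350367967 211.68641301165428
  '[[0.01,0.0345,-0.0005,-0,-0,0,0],[0.01,0.034,-0.0005,-0,-0,0,0],[0.01,0.0345,-0.0005,-0,-0,0.1,0],[0.01,0.034,-0.0005,-0,-0,-0,0],[0.0095,0.0345,-0.0005,-0,-0,0,0],[0.01,0.034,-0.0005,-0,-0,0,0],[0.01,0.0345,-0.0005,-0.1,-0,0,0],[0.01,0.034,-0.0005,0,-0,0.1,0]]'
  '[[0.01,0.0345,-0.0005,0,-0,-0,0],[0.0105,0.034,-0.0005,0,-0,0,0],[0.01,0.0345,-0.0005,0,-0,0,0],[0.01,0.034,-0,0,-0,0.1,0],[0.01,0.0345,-0.0005,-0,-0,-0,0]]'
  '[[-0,-0,0.025,-0,-0,-0,0],[-0,-0,0.025,-0,-0,-0,0],[-0,-0,0.025,-0,-0,-0,0]]'
[ 502.  -252.3  234.8]
```

```bash
python3 -m handwheel '[[0.01,0.0345,-0.0005,0,0,0,0],[0.01,0.034,-0.0005,0,0,0,0],[0.01,0.0345,-0.0005,0,0,0,0],[0.01,0.034,-0.0005,0,0,0,0],[0.0095,0.0345,-0.0005,0,0,0,0],[0.01,0.034,-0.0005,0,0,0,0],[0.01,0.0345,-0.0005,0,0,0,0],[0.01,0.034,-0.0005,0,0,0,0]]'
python3 -m handwheel '[[0.01,0.0345,-0.0005,0,0,0,0],[0.0105,0.034,-0.0005,0,0,0,0],[0.01,0.0345,-0.0005,0,0,0,0],[0.01,0.034,0,0,0,0,0],[0.01,0.0345,-0.0005,0,0,0,0],[0,0,0.02,0,0,0,0],[0,0,0.03,0,0,0,0],[0,0,0.025,0,0,0,0]]'
python3 -m handwheel '[[0,-0.01,0,0,0,0,0],[0,-0.01,0,0,0,0,0],[0,0,0,0,0,0,0],[0,0,0,0,0,0,0]]'
python3 - <<'E'
from h import *
s=r.sense(); p=s['tool_pos']; print(p,s['ft_force'],(p[:2]-C)@cx_,(p[:2]-C)@cy_)
ths=np.r_[np.arange(1.57,.3,-.04),np.arange(.3,.02,-.02)]
P=[lidtcp(t,158) for t in ths]; xc=[(q[:2]-C)@cx_ for q in P]; z=[q[2] for q in P]
print(xc[0],z[0],xc[-1],z[-1])
xs=np.round(np.array(xc)*2)/2; zs=np.round(np.array(z)*2)/2
o=['[0,%g,%g,0,0,0,0]'%((xs[i]-xs[i-1])/1000,(zs[i-1]-zs[i])/1000) for i in range(1,len(xs))]
for k in range(0,len(o),8): print(round(ths[min(k+8,len(ths)-1)],2),xs[min(k+8,len(xs)-1)],zs[min(k+8,len(xs)-1)],"'["+','.join(o[k:k+8])+"]'")
E
```

```text
time: 19.53
tool_pos: [481.3, -79.2, 308.5]
tcp_rot: [-179.9, -0.1, -10.2]
ft_force: [0.8, 0.6, -0.7]
finger_gap: 0.2
grip_force: 0.0
time: 20.2
tool_pos: [500.6, -255.9, 234.0]
tcp_rot: [-179.9, -0.1, -10.3]
ft_force: [-0.0, 1.0, -1.0]
finger_gap: 0.0
grip_force: 0.0
time: 20.53
tool_pos: [506.4, -233.7, 237.4]
tcp_rot: [-179.9, -0.3, -10.0]
ft_force: [-0.3, 0.1, 0.0]
finger_gap: -0.1
grip_force: 0.0
[ 506.44679318 -233.67860467  237.44094504] [-0.28021921  0.14167141  0.01391229] 166.06626476457564 -43.83824221849912
117.87417784315885 233.00632051691574 -47.55370217894144 89.31191565477599
1.25 68.0 227.5 '[[0,-0.0065,0,0,0,0,0],[0,-0.0065,0,0,0,0,0],[0,-0.006,0,0,0,0,0],[0,-0.0065,0.001,0,0,0,0],[0,-0.006,0.0005,0,0,0,0],[0,-0.0065,0.001,0,0,0,0],[0,-0.006,0.0015,0,0,0,0],[0,-0.006,0.0015,0,0,0,0]]'
0.93 22.0 206.5 '[[0,-0.0065,0.002,0,0,0,0],[0,-0.006,0.002,0,0,0,0],[0,-0.0055,0.002,0,0,0,0],[0,-0.006,0.0025,0,0,0,0],[0,-0.0055,0.003,0,0,0,0],[0,-0.006,0.003,0,0,0,0],[0,-0.005,0.003,0,0,0,0],[0,-0.0055,0.0035,0,0,0,0]]'
0.61 -15.0 172.0 '[[0,-0.005,0.0035,0,0,0,0],[0,-0.0055,0.004,0,0,0,0],[0,-0.0045,0.004,0,0,0,0],[0,-0.005,0.0045,0,0,0,0],[0,-0.0045,0.004,0,0,0,0],[0,-0.0045,0.005,0,0,0,0],[0,-0.004,0.0045,0,0,0,0],[0,-0.004,0.005,0,0,0,0]]'
0.3 -38.5 129.5 '[[0,-0.0035,0.005,0,0,0,0],[0,-0.004,0.005,0,0,0,0],[0,-0.003,0.0055,0,0,0,0],[0,-0.0035,0.0055,0,0,0,0],[0,-0.0025,0.0055,0,0,0,0],[0,-0.003,0.006,0,0,0,0],[0,-0.0025,0.0055,0,0,0,0],[0,-0.0015,0.0045,0,0,0,0]]'
0.14 -45.5 105.0 '[[0,-0.001,0.003,0,0,0,0],[0,-0.001,0.003,0,0,0,0],[0,-0.001,0.003,0,0,0,0],[0,-0.001,0.003,0,0,0,0],[0,-0.001,0.0035,0,0,0,0],[0,-0.0005,0.003,0,0,0,0],[0,-0.0005,0.003,0,0,0,0],[0,-0.001,0.003,0,0,0,0]]'
0.04 -47.5 89.5 '[[0,-0.0005,0.003,0,0,0,0],[0,-0.0005,0.0035,0,0,0,0],[0,-0.0005,0.003,0,0,0,0],[0,0,0.003,0,0,0,0],[0,-0.0005,0.003,0,0,0,0]]'
```

```bash
python3 -m handwheel '[[0,-0.006,0.0005,0,0,0,0],[0,-0.006,0.0005,0,0,0,0],[0,-0.006,0.0005,0,0,0,0],[0,-0.006,0,0,0,0,0]]'
python3 -m handwheel '[[0,-0.006,0,0,0,0,0],[0,-0.006,0,0,0,0,0],[0,-0.006,0,0,0,0,0],[0,-0.006,0,0,0,0,0]]'
python3 -m handwheel '[[0,-0.0065,0,0,0,0,0],[0,-0.0065,0,0,0,0,0],[0,-0.006,0,0,0,0,0],[0,-0.0065,0.001,0,0,0,0]]'
```

```text
time: 20.87
tool_pos: [510.1, -210.1, 234.1]
tcp_rot: [-179.9, -0.1, -10.1]
ft_force: [-0.5, -3.6, 3.3]
finger_gap: 0.2
grip_force: 1.7
time: 21.2
tool_pos: [514.0, -185.9, 233.2]
tcp_rot: [-179.9, -0.1, -10.1]
ft_force: [-0.5, -2.9, 1.1]
finger_gap: 0.1
grip_force: 1.3
time: 21.53
tool_pos: [518.5, -160.8, 232.2]
tcp_rot: [-179.9, -0.1, -10.1]
ft_force: [0.7, -2.1, 1.9]
finger_gap: -0.2
grip_force: 1.3
```

```bash
python3 -m handwheel '[[0,-0.006,0.0005,0,0,0,0],[0,-0.0065,0.001,0,0,0,0],[0,-0.006,0.0015,0,0,0,0],[0,-0.006,0.0015,0,0,0,0]]'
python3 -m handwheel '[[0,-0.0065,0.002,0,0,0,0],[0,-0.006,0.002,0,0,0,0],[0,-0.0055,0.002,0,0,0,0],[0,-0.006,0.0025,0,0,0,0],[0,-0.0055,0.003,0,0,0,0],[0,-0.006,0.003,0,0,0,0],[0,-0.005,0.003,0,0,0,0],[0,-0.0055,0.0035,0,0,0,0]]'
python3 -m handwheel '[[0,-0.005,0.0035,0,0,0,0],[0,-0.0055,0.004,0,0,0,0],[0,-0.0045,0.004,0,0,0,0],[0,-0.005,0.0045,0,0,0,0],[0,-0.0045,0.004,0,0,0,0],[0,-0.0045,0.005,0,0,0,0],[0,-0.004,0.0045,0,0,0,0],[0,-0.004,0.005,0,0,0,0]]'
```

```text
time: 21.87
tool_pos: [522.8, -136.6, 227.7]
tcp_rot: [-179.9, -0.0, -10.1]
ft_force: [1.0, -1.2, 2.3]
finger_gap: -0.1
grip_force: 1.2
time: 22.53
tool_pos: [530.8, -91.4, 206.6]
tcp_rot: [-179.9, -0.0, -10.1]
ft_force: [-0.7, -1.2, 1.9]
finger_gap: -0.3
grip_force: 1.0
time: 23.2
tool_pos: [537.4, -55.0, 172.0]
tcp_rot: [-179.9, -0.0, -10.1]
ft_force: [0.0, -0.0, 1.9]
finger_gap: -0.2
grip_force: 0.8
```

```bash
python3 -m handwheel '[[0,-0.0035,0.005,0,0,0,0],[0,-0.004,0.005,0,0,0,0],[0,-0.003,0.0055,0,0,0,0],[0,-0.0035,0.0055,0,0,0,0],[0,-0.0025,0.0055,0,0,0,0],[0,-0.003,0.006,0,0,0,0],[0,-0.0025,0.0055,0,0,0,0],[0,-0.0015,0.0045,0,0,0,0]]'
python3 -m handwheel '[[0,-0.001,0.003,0,0,0,0],[0,-0.001,0.003,0,0,0,0],[0,-0.001,0.003,0,0,0,0],[0,-0.001,0.003,0,0,0,0],[0,-0.001,0.0035,0,0,0,0],[0,-0.0005,0.003,0,0,0,0],[0,-0.0005,0.003,0,0,0,0],[0,-0.001,0.003,0,0,0,0]]'
python3 -m handwheel '[[0,-0.0005,0.003,0,0,0,0],[0,-0.0005,0.003,0,0,0,0],[0,-0.0005,0.003,0,0,0,0],[0,0,0.003,0,0,0,0],[0,0,0.002,0,0,0,0],[0,0,0,0,0,0,0]]'
```

```text
time: 23.87
tool_pos: [541.4, -31.8, 129.2]
tcp_rot: [-179.9, -0.0, -10.1]
ft_force: [1.2, 0.7, 1.3]
finger_gap: 0.0
grip_force: 0.6
time: 24.53
tool_pos: [542.8, -25.4, 105.4]
tcp_rot: [-179.9, -0.1, -10.1]
ft_force: [-0.4, -0.8, -0.5]
finger_gap: 0.1
grip_force: 0.5
time: 25.03
tool_pos: [542.8, -23.7, 91.0]
tcp_rot: [-179.9, -0.0, -10.1]
ft_force: [-0.1, -0.9, 0.8]
finger_gap: -0.0
grip_force: 0.0
```

Lower in 1 mm steps until the lid seats on the rim.

```bash
python3 -m handwheel '[[0,0,0.001,0,0,0,0],[0,0,0.001,0,0,0,0],[0,0,0.001,0,0,0,0],[0,0,0.001,0,0,0,0],[0,0,0,0,0,0,0]]'
python3 -m handwheel '[[0,0,0.001,0,0,0,0],[0,0,0.001,0,0,0,0],[0,0,0,0,0,0,0],[0,0,0,0,0,0,0]]'
python3 -m handwheel '[[0,0,0.001,0,0,0,0],[0,0,0,0,0,0,0],[0,0,0,0,0,0,0]]'
python3 -m handwheel '[[0,0,0.001,0,0,0,0],[0,0,0,0,0,0,0],[0,0,0,0,0,0,0]]'
```

```text
time: 25.45
tool_pos: [543.1, -23.8, 87.5]
tcp_rot: [-179.9, -0.1, -10.1]
ft_force: [0.0, -0.1, -1.1]
finger_gap: -0.2
grip_force: 0.0
time: 25.78
tool_pos: [543.0, -23.8, 85.5]
tcp_rot: [-179.9, -0.0, -10.1]
ft_force: [0.2, -1.1, -0.6]
finger_gap: 0.1
grip_force: 0.0
time: 26.03
tool_pos: [543.0, -23.8, 84.5]
tcp_rot: [-179.9, -0.0, -10.1]
ft_force: [0.1, -0.4, 0.6]
finger_gap: 0.3
grip_force: 0.0
time: 26.28
tool_pos: [543.1, -23.8, 83.6]
tcp_rot: [-179.9, -0.1, -10.1]
ft_force: [1.0, -0.3, 0.9]
finger_gap: -0.3
grip_force: 0.2
```

```bash
python3 -m handwheel '[[0,0,0.001,0,0,0,0],[0,0,0,0,0,0,0],[0,0,0,0,0,0,0]]'
python3 -m handwheel '[[0,0,0.001,0,0,0,0],[0,0,0,0,0,0,0],[0,0,0,0,0,0,0]]'
```

```text
time: 26.53
tool_pos: [543.2, -23.8, 83.5]
tcp_rot: [-179.9, -0.1, -10.1]
ft_force: [-5.0, -0.2, 8.6]
finger_gap: -0.3
grip_force: 4.5
time: 26.78
tool_pos: [543.2, -23.8, 83.4]
tcp_rot: [-179.9, -0.1, -10.1]
ft_force: [-9.7, 0.5, 16.8]
finger_gap: -0.3
grip_force: 8.7
```

```bash
python3 -m handwheel '[[0,0,-0.003,0,0,0,0],[0,0,-0.01,0,0,0,0],[0,0,-0.03,0,0,0,0],[0,0,-0.04,0,0,0,0],[0,0,-0.04,0,0,0,0],[0,0,-0.04,0,0,0,0],[0,0,-0.04,0,0,0,0],[0,-0.03,0,0,0,0,0]]'
python3 -m handwheel '[[-0.03,-0.03,0,0,0,0,0],[-0.03,-0.035,0,0,0,0,0],[0,-0.04,0,0,0,0,0],[0,-0.04,0,0,0,0,0],[0,-0.04,0,0,0,0,0],[0,-0.04,0,0,0,0,0],[0,0,0,0,0,0,0],[0,0,0,0,0,0,0]]'
python3 - <<'E'
from h import *
np.set_printoptions(precision=2,suppress=True)
im,d=r.snapshot('top'); P=cloud('top',d); q=(P[...,:2]-C); xc=q@cx_; yc=q@cy_
m=(d>0)&(abs(xc)<85)&(abs(yc)<125)&(P[...,2]>-50)&(P[...,2]<180)
A=np.c_[xc[m],yc[m],np.ones(m.sum())]; k=abs(P[m][:,2]-64)<15
print(m.sum(),k.sum(),np.linalg.lstsq(A[k],P[m][k,2],rcond=None)[0],P[m][:,2].max())
# what changed since the first picture, outside the case
d0=np.load('top0.npz'); df=np.abs(im.astype(int)-d0['im']).max(2)>60
n,l,st,ce=cv2.connectedComponentsWithStats(cv2.morphologyEx(df.astype(np.uint8),cv2.MORPH_OPEN,np.ones((3,3))))
for i in range(1,n):
    if st[i,4]>15: print(st[i])
print(r.sense()['time'],r.sense()['tool_pos'])
E
```

```text
time: 27.45
tool_pos: [551.3, 1.6, 295.7]
tcp_rot: [-179.9, -0.9, -10.3]
ft_force: [1.9, -0.4, 1.6]
finger_gap: -0.2
grip_force: 0.0
time: 28.12
tool_pos: [530.8, 235.0, 284.9]
tcp_rot: [-179.9, -0.0, -9.9]
ft_force: [0.1, -0.3, 0.3]
finger_gap: -0.1
grip_force: 0.0
4182 4144 [ 0.    0.   64.19] 93.48210164778199
[117  97  20  22 192]
[139 108   7  11  52]
[105 112  22  13 139]
[ 92 119  59  51 880]
[ 97 120  12   6  46]
[302 126  18  82 547]
[ 78 136  25  42 430]
[147 142   5   7  27]
[241 155   6   6  31]
[147 159   5   8  26]
[162 158   6  10  40]
[315 159   5   8  31]
[149 171  16  38 189]
[ 97 182  22  41 487]
[153 194   7  15  54]
[339 195  14  17 193]
[ 143  206   53   95 1026]
[278 206   7   3  21]
[129 217  10  12  53]
[110 227  28  14 160]
[492 231  20  15 150]
[382 232 109  47 570]
[494 241  18  53 741]
[109 245   7   8  46]
[ 419  252   93   74 1983]
[150 279  17  36 176]
[328 283  58  21 307]
[396 285  28  48 235]
[198 287  51  24 448]
[502 302  10   6  39]
[192 305  12  23 163]
[247 316  28  19 193]
[278 318  11   9  70]
[310 319  27   8 122]
[199 328  11  22 153]
[293 328  42  10 233]
[336 329   9   7  37]
[221 330  24  13 161]
[241 336   7   6  34]
[404 337   7   6  30]
[253 338  21  33 326]
[ 205  341   53   43 1457]
[275 343   5  12  55]
[275 356   4   9  33]
[270 380   5   4  16]
28.1667 [530.9  233.54 285.04]
```

```bash
python3 -c "
from bench import r
print(r.hand_in())"
```

```text
the job is handed in; nothing more can be done
None
```

The chisel and brush lie in their compartments with handles toward the robot. The lid is shut: the depth image shows it flat at 64 mm, and I eased it down onto the rim at about 17 N. The job was handed in at about 28 s; I saw no bystander disturbed, though I made no separate final check of them.

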